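# Put the smith's tools away and lock the keeper bar

## Robot

A 6-joint arm with a two-finger parallel gripper is mounted at the origin on the work surface. World frame = base frame: x ahead of the robot, y to its left, z up, the work surface at z = 0. Lengths are in mm, angles in degrees, forces in N, time in s.
With the tool pointing down it reaches from about 300 to 850 mm from the base axis. Payload 4.2 kg.
Tool frame: the origin (TCP) lies between the finger pads; the fingertips stand 22 mm ahead of it and the grasp point (between the pads) lies 3 mm ahead of it (env.finger_overhang is the distance from the TCP to the fingertips, in mm); z points along the fingers, y is the line along which they close (so a half turn about z gives the same grasp; the last joint's range is limited). The gripper opens to 91 mm and grips with 3 to 60 N. Pads are 32 mm wide; open, the fingers measure 118 mm over their backs; the gripper's body (76 mm by 178 mm) begins 60 mm behind the grasp point.
Start: joints at [74.599, 18.312, 89.639, -0, 72.044, -1.146], TCP at [141.589, 557.309, 235.976] pointing down, gripper open.
Joint ranges: [-177.97, 177.97], [-48.28, 115.42], [12.27, 149.76], [-77.06, 257.06], [2.81, 150.46], [-146.56, 146.56]. Speed limits (degrees/s): [147.25, 147.25, 180, 180, 180, 180].

## Interface

Orientations are given as [roll, pitch, yaw] about the fixed x, y, z axes, in that order (R = Rz(yaw) Ry(pitch) Rx(roll)).
In Python, from workcell import state, cams, ticket, look_for, outline_of, env gives the robot as it stands.
- The arm moves only by the tool servo_tool, never from a script. Its argument "steps" is a list of rows, each a list of 3 entries, a list of its own where there are three numbers: the closure in counts, from 0 (fully open) to 255 (shut), then the shift along the tool's x, y, z in mm, then the turn, a rotation vector about the tool's x, y, z in rad. A call has exactly 10 rows; each row shifts and turns the commanded pose from where the row before left it, along the tool's axes as they then stand; what a row does not reach is not made up. A row lasts 1/10 s, in which the tool goes at most 50 mm and 8.59 degrees, less where a joint would pass 70% of its speed; a pose out of reach is approached as far as the arm can. A call with a gripper value outside its range is refused whole. The fingers move at their own pace and stop on an object; "squeeze" is the grip in N (left out, the last holds). Time passes only in rows, so rows that do not move let the fingers close, or fill a call up. It gives the time, the measured TCP pose, the force, the opening and the grip force at its end, in the units of the state.
- state(): the state, without advancing time (a new reading comes with each control period).
- cams.grab_frame(name): name is "scene" or "side" or "wrist"; returns a dict with "color" (420x560x3 uint8, red, green, blue), "z_map" (420x560 float32, mm along the optical axis (not along the pixel's ray), 0 where there is no reading), "fovy" (degrees; the focal length in pixels is half the picture's height over the tangent of half this angle, whatever the lens; pixels are square), "cx", "cy" (the principal point, pixels), "eye" and "rotation" of the camera in the world; the wrist camera has in their place "tool_from_camera" (4x4, takes a point from camera to tool coordinates, whose origin is the TCP and whose axes are the flange's). Camera axes: x right, y up, looking along -z (the intrinsics and any distortion apply to the point x, -y, -z); pixel columns grow to the right and rows downward; lengths in mm; the calibration is good to about 2 mm. A picture is of the moment at which its call begins: read the wrist's pose just before it.
- ticket.job_done(): hands the job in; it is judged then, once.
Trained networks look in a picture, given as the dict that the camera call returned (one of the last four; its "shot" number tells which), for a name from the list of things; names that differ only in an ending like _2 or _b are one class to them, and where a whole thing is asked for, a point or a joint stands for the part that bears it (a point fixed in the world has none). Each returns a list of dicts, best first, with "confidence" (0 to 1); they miss things now and then, are a little off and sometimes report something else, mostly with a low value. They report only what shows in the picture. A call takes as long as a camera call.
- look_for(picture, thing): "at" ([column, row] in pixels, amid what is visible of it).
- outline_of(picture, thing): "pixels" (420x560 bool, what is visible of it) and "at" ([column, row] in pixels, amid what is visible of it).
The state is a dict: "time_s": time; "qpos": joint angles; "qvel": joint speeds; "effort": joint torques, N m; "ee_pos": TCP position; "ee_rot": TCP orientation; "force": force on the tool from outside, world axes, zero at the start; "torque": the same for the moment, N m; "gripper_width": finger opening in mm; "gripper_force": force on a finger pad.
Only numpy, scipy, OpenCV 4.12 (cv2) and the standard library are available. Lean on these libraries where they do the work, as an engineer would, in place of code of your own. Each camera call takes 0.05 s, during which the arm holds its last target. There are 200 camera calls.

## Task

Clear the bench for the night: put every hammer into the front bin of the green tool tray, the one next to the keeper bar's pivot, and every stake into the rear bin beside the lock, all lying down inside, then swing the keeper bar fully shut over them until it is held in its catch. Then take the square T-key out of its wooden stand, push it fully into the lock's socket, turn it clockwise as far as it goes to throw the bolt, and put the key back in its stand, upright and fully down. Leave the other things on the bench alone.

Things in the scene. Friction and masses are not known exactly. Their poses are not given: they have to be found in the camera images.
- hammer_bin (a point): Centre of the inner floor of the hammer bin, the front half of the green sheet-steel tray (3 mm above the bench). The bin is 120 mm along the point's x and 210 mm along its y, walls 47 mm above this floor and 3 mm thick. x points from the bar's pivot to the lock, z up. The tray is bolted down, but stands differently each time.
- stake_bin (a point): Centre of the inner floor of the stake bin, the rear half of the same tray, 120.5 mm further along x than hammer_bin. 115 mm along x, 210 mm along y, same walls and axes.
- hammer_a: Ball-pein hammer. Steel head 58 mm wide and 26 mm high on a wooden handle, 178 mm overall, about 0.3 kg, lying flat. Origin on the underside below the best grip on the handle, near the balance point; the 16 mm wide handle's axis runs along x, 13 mm above the origin; head centre (24 mm thick along x) 32 mm ahead at +x, butt end 134 mm behind at -x; z up. May be absent.
- hammer_b: Planishing hammer with two round faces. Steel head 58 mm wide and 26 mm high on a wooden handle, 178 mm overall, about 0.3 kg, lying flat. Origin on the underside below the best grip on the handle, near the balance point; the 16 mm wide handle's axis runs along x, 13 mm above the origin; head centre (24 mm thick along x) 32 mm ahead at +x, butt end 134 mm behind at -x; z up. May be absent.
- hammer_c: Cross-pein hammer. Steel head 58 mm wide and 26 mm high on a wooden handle, 178 mm overall, about 0.3 kg, lying flat. Origin on the underside below the best grip on the handle, near the balance point; the 16 mm wide handle's axis runs along x, 13 mm above the origin; head centre (24 mm thick along x) 32 mm ahead at +x, butt end 134 mm behind at -x; z up. May be absent.
- stake_a: Ball stake, all steel, about 0.3 kg, 95 mm long: a 16 mm square shank with a round head 34 mm across on one end, lying on its side. Origin on the underside below the best grip, about mid-length, where the shank's axis is 14 mm above the origin; x points to the head (head centre 30 mm ahead at +x, free end of the shank 48 mm behind); the shank droops 0.12 rad towards its free end; z up. May be absent.
- stake_b: Mushroom stake, all steel, about 0.3 kg, 95 mm long: a 16 mm square shank with a round head 34 mm across on one end, lying on its side. Origin on the underside below the best grip, about mid-length, where the shank's axis is 14 mm above the origin; x points to the head (head centre 30 mm ahead at +x, free end of the shank 48 mm behind); the shank droops 0.12 rad towards its free end; z up. May be absent.
- stake_c: Flat-topped stake, all steel, about 0.3 kg, 95 mm long: a 16 mm square shank with a round head 34 mm across on one end, lying on its side. Origin on the underside below the best grip, about mid-length, where the shank's axis is 14 mm above the origin; x points to the head (head centre 30 mm ahead at +x, free end of the shank 48 mm behind); the shank droops 0.12 rad towards its free end; z up. May be absent.
- bar (a joint): Angle of the keeper bar in rad: 0 = fully shut against its stop, grows as it swings open (counterclockwise seen from above), up to 1.7. It stays where it is left (stiff pivot; about 1 N at the knob moves it). In the last 0.06 rad a sprung ball catch resists with up to about 6 N at the knob and then holds the bar shut.
- bar_knob (a point): Middle of the upright black knob on the keeper bar: a plain cylinder 20 mm across and 36 mm high; this point is its axis at 88 mm above the bench, knob from 70 to 106 mm. 190 mm from the pivot. x points along the bar from pivot to tip, z up. The bar is a flat steel strip 28 mm wide, from 62 to 70 mm above the bench.
- bar_hinge (a point): On the vertical pivot axis of the keeper bar, 66 mm above the bench, in front of the tray's front wall; the bar's tip is 274 mm from it. Boss on top reaches 77 mm. When shut the bar points along hammer_bin's x, over the middle of both bins to the lock.
- lock (a joint): Angle of the lock barrel in rad, clockwise seen from above: 0 = unlocked, 1.31 = stop, bolt fully thrown. Starts between 0 and 0.15. It turns with about 0.1 N m and drives a deadbolt 22 mm out in behind the shut bar, which then cannot be opened.
- socket (a point): Centre of the mouth of the lock's square socket, 64 mm above the bench. The hole is 14.4 mm square with its sides along the point's x and y (the point turns with the barrel), a 2 mm chamfer, 20 mm deep, in a brass barrel 22 mm square. It is recessed 8 mm in a 32 mm square well in the top of the steel lock case (56 mm along the tray's x, 68 mm along y, top 72 mm above the bench).
- key: Steel T-key, 80 mm tall, 0.16 kg. Origin at the centre of the tip of its shank; z runs up the shank to the handle. Shank 13 mm square, sides along x and y, tapering to 7.6 mm over the last 6 mm to the tip. The handle is a bar 84 mm long along x, 12 mm wide along y, 14 mm high, centred 73 mm above the tip. At the start it stands upright in its stand, tip on the hole's floor.
- stand_hole (a point): Centre of the mouth of the square hole in the wooden key stand, 46 mm above the bench. Hole 18 mm square along the point's x and y, 38 mm deep, 3 mm chamfer. The block is 64 mm square and fixed to the bench. z up.
- doming_block: Brass doming block, a 50 mm cube among the tools; leave alone. Origin at the centre of its underside.
- bench_block: Flat square steel bench block, 70 x 70 x 24 mm, among the tools; leave alone. Origin at the centre of its underside.

How it is judged:
By the outcome, as a careful person would: the job done as asked, in the order asked, and still so for the second after the job is handed in, with the robot touching nothing.
Of hammer_a, hammer_b, hammer_c only 2 to 2 are there at a start; the rules pass over those that are not, and their reading is None.
Of stake_a, stake_b, stake_c only 2 to 3 are there at a start; the rules pass over those that are not, and their reading is None.
At some moment in a run one of hammer_a, hammer_b, hammer_c, stake_a, stake_b, stake_c may be knocked a few centimetres aside while the robot is not near it.
It also fails if it takes over 210 s, if anything falls off the work surface, if the arm or the gripper's body presses on something with over 40 N, if the wrist force passes 120 N, or if a joint passes its speed limit or range.

## Working session

There is one attempt and no reset: what is moved stays moved. The work goes in short steps, Python scripts to look and compute and a tool call to move; the robot and the scene stay as the last step left them, time stands still between calls to the robot, and variables do not carry over. Pictures are saved under pics/ and viewed, at most 14 in all, crops included, and the job is handed in when it is done.

Besides the shell and the picture viewer there is one more tool, called after "Request:" as name([rows], argument=value, ...), one row to a line, values as JSON. servo_tool: Moves the arm, as the interface text tells. Its arguments: {"type":"object","properties":{"steps":{"type":"array","items":{"type":"array"}},"squeeze":{"type":"number"}},"required":["steps"]}

```bash
ls; mkdir -p pics
cat > h.py <<'E'
import numpy as np, cv2
from scipy.spatial.transform import Rotation as R
from workcell import state, cams, ticket, look_for, outline_of, env
def grab(n):
    s=state(); f=cams.grab_frame(n)
    if n=="wrist":
        T=np.eye(4); T[:3,:3]=R.from_euler('xyz',s['ee_rot'],degrees=True).as_matrix(); T[:3,3]=s['ee_pos']
        M=T@np.array(f['tool_from_camera'])
        f['E'],f['Rm']=M[:3,3],M[:3,:3]
    else:
        f['E']=np.array(f['eye']); r=np.array(f['rotation']); f['Rm']=r if r.shape==(3,3) else R.from_euler('xyz',r,degrees=True).as_matrix()
    return f
def foc(f): return 210/np.tan(np.radians(f['fovy'])/2)
def pts(f,mask=None):
    z=f['z_map']; v,u=np.nonzero((z>0)&(mask if mask is not None else True))
    d=z[v,u]; k=foc(f)
    c=np.stack([(u-f['cx'])/k*d,-(v-f['cy'])/k*d,-d],1)
    return c@f['Rm'].T+f['E'],u,v
def onplane(f,u,v,h):
    k=foc(f); c=np.array([(u-f['cx'])/k,-(v-f['cy'])/k,-1.])@f['Rm'].T
    return f['E']+c*(h-f['E'][2])/c[2]
def proj(f,P):
    c=(np.atleast_2d(P)-f['E'])@f['Rm']; k=foc(f)
    return np.stack([f['cx']+k*c[:,0]/-c[:,2],f['cy']-k*c[:,1]/-c[:,2]],1)
def save(f,n): cv2.imwrite('pics/'+n,cv2.cvtColor(f['color'],cv2.COLOR_RGB2BGR))
E
python3 - <<'E'
from h import *
print(state())
for n in("scene","side","wrist"):
    f=grab(n); save(f,n+"0.png")
    print(n,{k:(np.round(v,3).tolist() if not isinstance(v,str) else v) for k,v in f.items() if k not in("color","z_map")})
E
```

```text
pics
{'time_s': 0.0, 'qpos': array([ 7.45989948e+01,  1.83519868e+01,  8.97056170e+01, -1.95126449e-04,
        7.20433367e+01, -1.14564052e+00]), 'qvel': array([-0.02410629, -0.07093392,  0.03369365, -0.01481333,  0.02458651,
        0.04159301]), 'effort': array([-2.60698143e-04, -4.12452972e+01, -2.31972724e+01,  7.26136984e-02,
        4.57479979e-02, -1.46984939e-04]), 'ee_pos': array([141.4663543 , 556.85393017, 235.12212332]), 'ee_rot': array([-1.79899076e+02, -1.83271086e-03,  1.65744694e+02]), 'force': array([-0.10271719, -0.83150544,  0.58553326]), 'torque': array([-0.00937499,  0.00861134,  0.01053947]), 'gripper_force': 0.0, 'gripper_width': 91.01338794579691}
scene {'fovy': 47.473, 'cx': 271.299, 'cy': 217.84, 'eye': [903.555, -623.457, 1072.114], 'rotation': [35.758, -0.481, 33.041], 'shot': 1, 'E': [903.555, -623.457, 1072.114], 'Rm': [[0.838, -0.447, 0.313], [0.545, 0.678, -0.494], [0.008, 0.584, 0.811]]}
side {'fovy': 49.451, 'cx': 279.563, 'cy': 205.664, 'eye': [291.58, 841.351, 801.251], 'rotation': [51.763, 0.949, -164.159], 'shot': 2, 'E': [291.58, 841.351, 801.251], 'Rm': [[-0.962, 0.156, -0.224], [-0.273, -0.599, 0.753], [-0.017, 0.785, 0.619]]}
wrist {'fovy': 66.296, 'cx': 280.937, 'cy': 212.28, 'tool_from_camera': [[0.0, 0.961, 0.275, 78.26], [1.0, 0.0, -0.001, 0.355], [-0.002, 0.275, -0.961, -147.737], [0.0, 0.0, 0.0, 1.0]], 'shot': 3, 'E': [65.783, 576.729, 382.932], 'Rm': [[0.246, -0.932, -0.267], [0.969, 0.237, 0.068], [-0.0, -0.275, 0.961]]}
```

View pics/scene0.png

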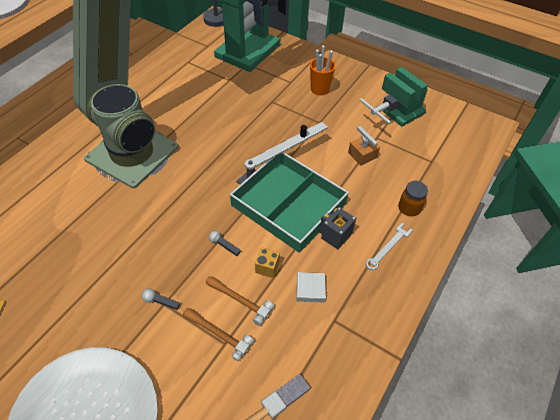

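View pics/side0.png

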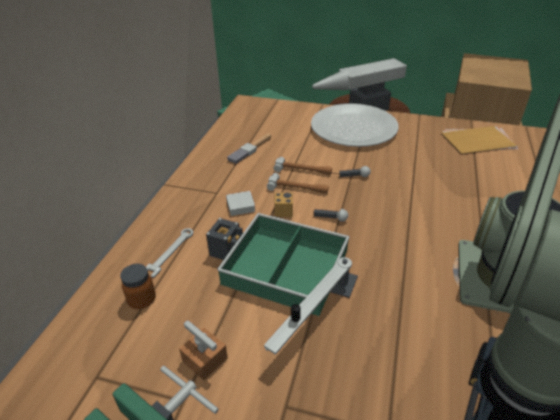

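Scene view: two hammers (heads ~(243,347), (265,312)), two stakes (heads ~(215,237), (149,296)), tray ~(290,197), lock ~(338,226), key in stand ~(365,147), bar open with knob ~(304,130). Side view agrees.

Run:
```python
from h import *
for cam in("scene","side"):
    f=grab(cam)
    for t in("hammer_a","stake_a","key","bar_knob","socket","stand_hole","bar_hinge","doming_block","bench_block"):
        try:r=outline_of(f,t)
        except Exception as e: print(t,e); continue
        for o in r:
            if o['confidence']<.3: continue
            P,u,v=pts(f,o['pixels'])
            if len(P)<5: continue
            xy=P[:,:2]; c=xy.mean(0); w,V=np.linalg.eigh(np.cov((xy-c).T))
            print(cam,t,round(o['confidence'],2),np.round(o['at']),len(P),'mean',P.mean(0).round(),'med',np.median(P,0).round(),'zmax',np.percentile(P[:,2],97).round(),'axis',np.degrees(np.arctan2(V[1,1],V[0,1])).round(),'len',np.ptp((xy-c)@V[:,1]).round(),np.ptp((xy-c)@V[:,0]).round())
    # tray green
    hsv=cv2.cvtColor(f['color'],cv2.COLOR_RGB2HSV)
    P,u,v=pts(f); 
    np.savez(f'pts_{cam}.npz',P=P,u=u,v=v,c=f['color'][v,u])
```

```text
scene hammer_a 0.95 [247. 301.] 771 mean [ 573. -226.   19.] med [ 586. -227.   20.] zmax 27.0 axis 180.0 len 181.0 60.0
scene hammer_a 0.69 [227. 340.] 841 mean [ 582. -324.   19.] med [ 595. -325.   20.] zmax 28.0 axis -179.0 len 181.0 69.0
scene stake_a 0.81 [221. 242.] 292 mean [ 434. -118.   20.] med [ 430. -119.   20.] zmax 33.0 axis 178.0 len 89.0 43.0
scene stake_a 0.69 [157. 300.] 353 mean [ 402. -335.   21.] med [ 398. -334.   21.] zmax 34.0 axis -164.0 len 93.0 33.0
scene key 0.54 [364. 139.] 194 mean [594. 379.  76.] med [594. 378.  83.] zmax 89.0 axis 154.0 len 84.0 26.0
scene bar_knob 0.85 [282. 146.] 901 mean [407. 230.  67.] med [407. 229.  69.] zmax 101.0 axis 70.0 len 292.0 95.0
scene socket 0.64 [338. 221.] 41 mean [666.  80.  57.] med [665.  83.  59.] zmax 67.0 axis 129.0 len 23.0 20.0
scene stand_hole 0.58 [361. 151.] 535 mean [595. 368.  32.] med [598. 364.  38.] zmax 49.0 axis -177.0 len 96.0 118.0
scene bar_hinge 0.94 [288. 146.] 826 mean [409. 228.  70.] med [409. 229.  70.] zmax 101.0 axis 69.0 len 291.0 92.0
scene doming_block 0.63 [264. 262.] 532 mean [ 57
[... 663 characters left out ...]
4.0 55.0
side key 0.97 [200. 337.] 373 mean [588. 386.  80.] med [587. 387.  87.] zmax 90.0 axis 154.0 len 81.0 35.0
side bar_knob 0.62 [307. 305.] 1832 mean [412. 248.  70.] med [415. 257.  71.] zmax 105.0 axis 70.0 len 360.0 66.0
side stand_hole 0.56 [206. 356.] 1276 mean [584. 394.  35.] med [579. 398.  44.] zmax 49.0 axis -163.0 len 100.0 107.0
side bar_hinge 0.91 [307. 306.] 1740 mean [412. 250.  72.] med [415. 258.  71.] zmax 105.0 axis 69.0 len 289.0 64.0
side doming_block 0.75 [283. 204.] 463 mean [560. -97.  38.] med [561. -90.  46.] zmax 54.0 axis 111.0 len 102.0 55.0
side bench_block 0.87 [241. 207.] 524 mean [684. -90.  21.] med [683. -87.  24.] zmax 28.0 axis 143.0 len 88.0 83.0
```

Request:
servo_tool([
  [0,[0,0,-7],[0,0,-0.12]],
  [0,[0,0,-7],[0,0,-0.13]],
  [0,[-37,-47,0],[0,0,0]],
  [0,[-37,-47,0],[0,0,0]],
  [0,[-37,-47,0],[0,0,0]],
  [0,[-37,-47,0],[0,0,0]],
  [0,[-37,-47,0],[0,0,0]],
  [0,[-37,-47,0],[0,0,0]],
  [0,[-37,-47,0],[0,0,0]],
  [0,[-37,-47,0],[0,0,0]],
])

```text
time_s: 2.15
ee_pos: [390.3, 241.6, 250.3]
ee_rot: [180.0, 0.1, -179.9]
force: [0.7, -0.3, 0.7]
gripper_width: 91.0
gripper_force: 0.0
```

Request:
servo_tool([
  [0,[-37,-47,0],[0,0,0]],
  [0,[-37,-47,0],[0,0,0]],
  [0,[0,0,-10],[0,0,0]],
  [0,[0,0,-10],[0,0,0]],
  [0,[0,0,-10],[0,0,0]],
  [0,[0,0,0],[0,0,0]],
  [0,[0,0,0],[0,0,0]],
  [0,[0,0,0],[0,0,0]],
  [0,[0,0,0],[0,0,0]],
  [0,[0,0,0],[0,0,0]],
])

```text
time_s: 3.15
ee_pos: [451.0, 165.0, 279.6]
ee_rot: [-180.0, -0.0, -179.9]
force: [-0.0, -0.1, -0.1]
gripper_width: 91.5
gripper_force: 0.0
```

Run:
```python
from h import *
s=state();print(s['time_s'],s['ee_pos'],s['ee_rot'])
f=grab("wrist"); save(f,"w1.png")
P,u,v=pts(f)
b=P[(np.abs(P[:,2])<8)]; print('bench z',np.median(b[:,2]))
np.savez('w1.npz',P=P,u=u,v=v,c=f['color'][v,u])
for t in("bar_knob","socket","hammer_a","stake_a","stake_b","key"):
    for o in look_for(f,t): 
        if o['confidence']>.3: print(t,o)
```

```text
3.15 [451.04940657 165.02092856 279.63496552] [-1.79992190e+02 -3.46643747e-02 -1.79893676e+02]
bench z -0.6992263580540623
bar_knob {'at': [339.8, 151.0], 'confidence': 0.69}
socket {'at': [214.4, 351.2], 'confidence': 0.75}
hammer_a {'at': [1.6, 248.2], 'confidence': 0.91}
stake_a {'at': [62.8, 167.3], 'confidence': 0.8}
stake_a {'at': [336.9, 150.0], 'confidence': 0.31}
stake_b {'at': [62.8, 167.3], 'confidence': 0.8}
stake_b {'at': [336.9, 150.0], 'confidence': 0.31}
```

View pics/w1.png

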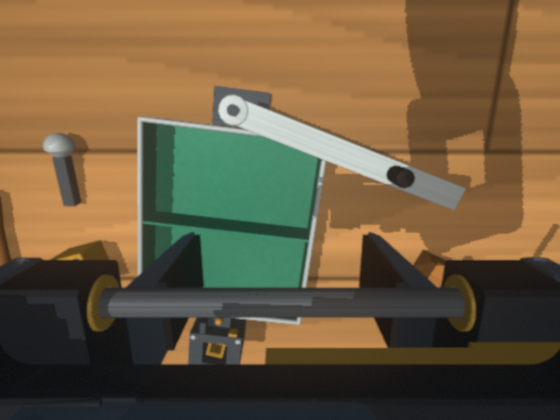

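Wrist view: hinge boss (233,110), knob (400,177), tray with front wall ~row 120 and divider ~row 230, stake (60,170), socket (214,350) between the fingers. I'll shift forward to see the lock and the key stand free of the gripper.

Request:
servo_tool([
  [0,[-40,9,0],[0,0,0]],
  [0,[-40,9,0],[0,0,0]],
  [0,[-40,9,0],[0,0,0]],
  [0,[-40,8,0],[0,0,0]],
  [0,[-20,0,0],[0,0,0]],
  [0,[0,0,0],[0,0,0]],
  [0,[0,0,0],[0,0,0]],
  [0,[0,0,0],[0,0,0]],
  [0,[0,0,0],[0,0,0]],
  [0,[0,0,0],[0,0,0]],
])

```text
time_s: 4.5
ee_pos: [630.6, 200.0, 280.7]
ee_rot: [180.0, 0.0, -179.9]
force: [0.8, -0.0, 0.1]
gripper_width: 91.5
gripper_force: 0.0
```

Run:
```python
from h import *
from scipy.optimize import least_squares
s=state();print(s['time_s'],s['ee_pos'],s['ee_rot'])
f=grab("wrist"); save(f,"w2.png")
P2,u,v=pts(f); c2=f['color'][v,u]
np.savez('w2.npz',P=P2,u=u,v=v,c=c2)
for t in("bar_knob","socket","stand_hole","key","hammer_a","stake_a"):
    for o in look_for(f,t):
        if o['confidence']>.3: print(t,o)
print('bench',np.median(P2[np.abs(P2[:,2])<8][:,2]))
P1=np.load('w1.npz')['P']
def fit(P,x0):
    m=(P[:,2]>46)&(P[:,2]<53)&(P[:,0]>360)&(P[:,0]<680)&(P[:,1]>-40)&(P[:,1]<240); Q=P[m][:,:2]
    def res(p,Q=Q):
        c,sn=np.cos(p[2]),np.sin(p[2]); d=Q-p[:2]; x=c*d[:,0]+sn*d[:,1]; y=-sn*d[:,0]+c*d[:,1]
        # x from hammer_bin centre
        inx=np.clip(x,-63,181); iny=np.clip(y,-108,108)
        D=[np.hypot(x-a,y-iny) for a in(-61.5,61.5,179.5)]+[np.hypot(y-b,x-inx) for b in(-106.5,106.5)]
        return np.min(D,0)
    p=x0
    for sc in(15,5,2):
        r=least_squares(res,p,loss='soft_l1',f_scale=sc); p=r.x
    rr=res(p); print(len(Q),p[:2].round(1),np.degrees(p[2]).round(2),np.median(rr).round(2),(rr<4).mean().round(2)); return p
x0=np.array([440,75,-.1])
for P in(P1,P2,np.vstack([P1,P2]),np.load('pts_scene.npz')['P'],np.load('pts_side.npz')['P']):
    fit(P,x0)
```

```text
4.5 [630.56628513 200.02891341 280.68297239] [ 1.79981915e+02  3.44890315e-02 -1.79915652e+02]
bar_knob {'at': [422.6, 12.4], 'confidence': 0.85}
socket {'at': [179.9, 218.3], 'confidence': 0.86}
stand_hole {'at': [420.4, 145.3], 'confidence': 0.78}
key {'at': [444.8, 157.2], 'confidence': 0.68}
stake_a {'at': [9.4, 34.3], 'confidence': 0.59}
bench -0.4774874046187847
3015 [445.4 104.8] -6.86 1.6 0.91
3882 [445.6 105.1] -6.79 1.5 0.92
6897 [445.5 104.9] -6.79 1.54 0.91
625 [446.3 102.3] -6.74 1.56 0.87
680 [443.6 104.4] -6.98 1.39 0.89
```

View pics/w2.png

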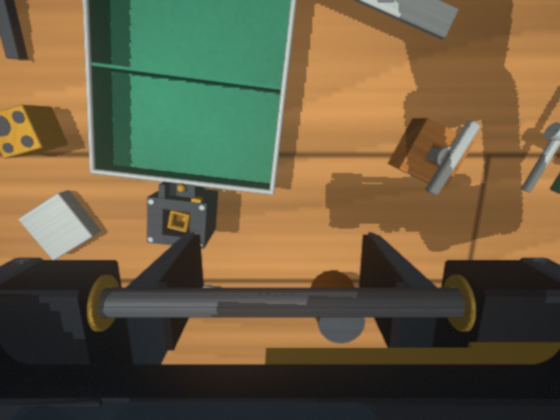

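Tray fit is consistent in all cameras: hammer_bin ≈ (445.5, 104.9), yaw −6.8°. The picture shows the socket at (180,219), the key/stand at (440,155). Next I look at the tools from the wrist.

Request:
servo_tool([
  [0,[4,-45,0],[0,0,0]],
  [0,[4,-45,0],[0,0,0]],
  [0,[4,-45,0],[0,0,0]],
  [0,[4,-45,0],[0,0,0]],
  [0,[4,-45,0],[0,0,0]],
  [0,[4,-45,0],[0,0,0]],
  [0,[4,-45,0],[0,0,0]],
  [0,[4,-45,0],[0,0,0]],
  [0,[4,-45,0],[0,0,0]],
  [0,[4,-45,0],[0,0,0]],
])

```text
time_s: 5.85
ee_pos: [591.4, -251.9, 280.0]
ee_rot: [180.0, 0.0, -179.9]
force: [0.4, 0.0, 0.2]
gripper_width: 91.3
gripper_force: 0.0
```

Request:
servo_tool([
  [0,[0,0,0],[0,0,0]],
  [0,[0,0,0],[0,0,0]],
  [0,[0,0,0],[0,0,0]],
  [0,[0,0,0],[0,0,0]],
  [0,[0,0,0],[0,0,0]],
  [0,[0,0,0],[0,0,0]],
  [0,[0,0,0],[0,0,0]],
  [0,[0,0,0],[0,0,0]],
  [0,[0,0,0],[0,0,0]],
  [0,[0,0,0],[0,0,0]],
])

```text
time_s: 6.85
ee_pos: [591.8, -250.0, 279.9]
ee_rot: [180.0, -0.0, -179.9]
force: [-0.2, -0.3, 0.4]
gripper_width: 91.2
gripper_force: 0.0
```

```bash
cat >> h.py <<'E'
def obj(f,thing,th=.4,zmin=4):
    """list of (conf,at,origin xy,yaw,n) of hammer or stake from its outline"""
    out=[]
    for o in outline_of(f,thing):
        if o['confidence']<th: continue
        P,u,v=pts(f,o['pixels']); P=P[(P[:,2]>zmin)&(P[:,2]<45)]
        if len(P)<30: continue
        xy=P[:,:2]; c=np.median(xy,0); xy=xy[np.hypot(*(xy-c).T)<150]; P=P[np.hypot(*(P[:,:2]-c).T)<150]
        w,V=np.linalg.eigh(np.cov((xy-xy.mean(0)).T)); a=V[:,1]; n=np.array([-a[1],a[0]])
        s=(xy-xy.mean(0))@a; t=(xy-xy.mean(0))@n
        lo,hi=np.percentile(s,[.5,99.5]); L=hi-lo
        e1=np.ptp(np.percentile(t[s>hi-.25*L],[3,97])); e2=np.ptp(np.percentile(t[s<lo+.25*L],[3,97]))
        if e2>e1: a=-a; n=-n; s=-s; t=-t; lo,hi=-hi,-lo
        # refine axis by the handle centre line
        hm=(s<hi-.35*L)
        A=np.polyfit(s[hm],t[hm],1); ang=np.arctan2(a[1],a[0])+np.arctan(A[0])
        head=44 if thing.startswith('hammer') else 47
        so=hi-head
        org=xy.mean(0)+a*so+n*np.polyval(A,so)
        out.append((round(o['confidence'],2),np.round(o['at']),org.round(1),np.degrees(ang).round(1),'L',L.round(),'ends',np.round([e1,e2]),'zmax',np.percentile(P[:,2],98).round(1),len(P)))
    return out
def go(x,y,z,yaw):
    s=state(); p=s['ee_pos']; y0=s['ee_rot'][2]; dy=(yaw-y0+180)%360-180
    c,sn=np.cos(np.radians(y0)),np.sin(np.radians(y0)); dx,dw=x-p[0],y-p[1]
    print('shift tool',np.round([c*dx+sn*dw,sn*dx-c*dw,p[2]-z],1),'turn z',round(-np.radians(dy),3),'(yaw now',round(y0,1),') shift after turn:',
      np.round([np.cos(np.radians(yaw))*dx+np.sin(np.radians(yaw))*dw,np.sin(np.radians(yaw))*dx-np.cos(np.radians(yaw))*dw],1))
def tray(x,y,dyaw=0):
    a=np.radians(-6.8); return 445.5+x*np.cos(a)-y*np.sin(a),104.9+x*np.sin(a)+y*np.cos(a)
E
python3 - <<'E'
from h import *
s=state();print(s['time_s'],s['ee_pos'],s['ee_rot'])
f=grab("wrist"); save(f,"w3.png")
for t in("hammer_a","stake_a"):
    for o in obj(f,t): print(t,*o)
f=grab("side")
for t in("hammer_a","stake_a"):
    for o in obj(f,t): print(t,*o)
E
```

```text
6.85 [ 591.8272739  -250.02972092  279.89011917] [ 1.79992486e+02 -1.62368598e-03 -1.79932689e+02]
hammer_a 0.94 [223. 166.] [ 605.  -320.4] -0.0 L 175.0 ends [21. 54.] zmax 25.8 2517
hammer_a 0.71 [303. 164.] [ 596.1 -223.6] 0.2 L 174.0 ends [21. 54.] zmax 25.9 2484
hammer_a 0.65 [394.  44.] [ 434.8 -116.3] 178.5 L 91.0 ends [28. 15.] zmax 32.5 1746
stake_a 0.94 [210.  30.] [ 429.2 -323.5] -165.3 L 67.0 ends [18. 15.] zmax 23.0 950
hammer_a 0.71 [299. 167.] [ 604.5 -319.8] -1.0 L 178.0 ends [18. 49.] zmax 28.7 388
hammer_a 0.56 [290. 183.] [ 596.  -221.8] -1.7 L 177.0 ends [16. 53.] zmax 28.7 431
stake_a 0.72 [332. 211.] [ 434.8 -112.1] 177.5 L 92.0 ends [23. 19.] zmax 35.2 288
stake_a 0.67 [357. 174.] [ 403.4 -327.1] -163.2 L 87.0 ends [20. 12.] zmax 34.7 208
```

View pics/w3.png

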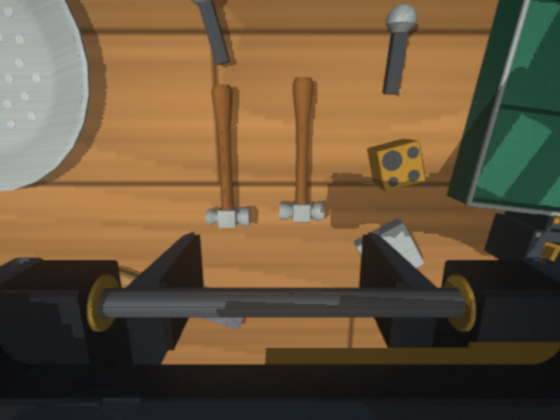

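Two hammers with heads at (228,217) and (303,211), stakes at (210,30) and (398,50); detections agree. Grasp the nearer-to-tray hammer (596,−224).

Request:
servo_tool([
  [0,[-4,26,30],[0,0,0]],
  [0,[0,0,45],[0,0,0]],
  [0,[0,0,45],[0,0,0]],
  [0,[0,0,45],[0,0,0]],
  [0,[0,0,40],[0,0,0]],
  [0,[0,0,25],[0,0,0]],
  [0,[0,0,15],[0,0,0]],
  [0,[0,0,10],[0,0,0]],
  [0,[0,0,0],[0,0,0]],
  [0,[0,0,0],[0,0,0]],
], squeeze=40)

```text
time_s: 8.15
ee_pos: [596.4, -224.2, 25.7]
ee_rot: [-180.0, 0.1, -179.9]
force: [0.2, 0.1, 0.3]
gripper_width: 91.2
gripper_force: 0.0
```

Request:
servo_tool([
  [150,[0,0,0],[0,0,0]],
  [255,[0,0,0],[0,0,0]],
  [255,[0,0,0],[0,0,0]],
  [255,[0,0,0],[0,0,0]],
  [255,[0,0,0],[0,0,0]],
  [255,[0,0,0],[0,0,0]],
  [255,[0,0,0],[0,0,0]],
  [255,[0,0,0],[0,0,0]],
  [255,[0,0,-15],[0,0,0]],
  [255,[0,0,-30],[0,0,0]],
])

```text
time_s: 9.15
ee_pos: [594.0, -223.3, 67.9]
ee_rot: [179.9, -0.3, -179.9]
force: [0.1, 0.1, 0.2]
gripper_width: 14.1
gripper_force: 0.0
```

Request:
servo_tool([
  [255,[0,0,-30],[0,0,0.14]],
  [255,[0,0,-30],[0,0,0.14]],
  [255,[0,0,-30],[0,0,0.14]],
  [255,[0,0,0],[0,0,0.14]],
  [255,[0,0,0],[0,0,0.14]],
  [255,[0,0,0],[0,0,0.14]],
  [255,[0,0,0],[0,0,0.14]],
  [255,[0,0,0],[0,0,0.14]],
  [255,[0,0,0],[0,0,0.14]],
  [255,[0,0,0],[0,0,0.14]],
])

```text
time_s: 10.15
ee_pos: [595.7, -224.0, 159.8]
ee_rot: [-180.0, -0.0, 99.5]
force: [-0.4, 0.2, 0.3]
gripper_width: 0.4
gripper_force: 0.0
```

Run:
```python
from h import *
s=state();print(s['time_s'],s['ee_pos'],s['ee_rot'],s['gripper_width'],s['force'],s['qpos'])
x,y=tray(-25,-45); print(x,y); go(x,y,160,83.2)
```

```text
10.15 [ 595.70218179 -223.95718203  159.83118816] [-1.79990823e+02 -1.14167715e-02  9.95229340e+01] 0.362818020848582 [-0.43646683  0.16574991  0.34073748] [-2.16418708e+01  2.68098177e+01  8.75559982e+01  5.51037647e-03
  6.56479448e+01 -3.11670785e+01]
415.347683723544 63.17665134286837
shift tool [ 3.130e+02 -1.304e+02 -2.000e-01] turn z 0.285 (yaw now 99.5 ) shift after turn: [ 263.8 -213.1]
```

The fingers close more slowly than I allowed and it lifted empty. I'll turn back and re-check the hammer.

Request:
servo_tool([
  [100,[0,0,0],[0,0,-0.14]],
  [100,[0,0,0],[0,0,-0.14]],
  [100,[0,0,0],[0,0,-0.14]],
  [100,[0,0,0],[0,0,-0.14]],
  [100,[0,0,0],[0,0,-0.14]],
  [100,[0,0,0],[0,0,-0.14]],
  [100,[0,0,0],[0,0,-0.14]],
  [100,[0,0,0],[0,0,-0.14]],
  [100,[0,0,0],[0,0,-0.14]],
  [100,[0,0,0],[0,0,-0.14]],
])

```text
time_s: 11.15
ee_pos: [595.7, -224.0, 159.8]
ee_rot: [180.0, -0.0, -179.6]
force: [0.6, -0.6, -0.4]
gripper_width: 55.4
gripper_force: 0.0
```

Request:
servo_tool([
  [100,[-25,0,-25],[0,0,0]],
  [100,[-25,0,-25],[0,0,0]],
  [100,[0,0,-25],[0,0,0]],
  [100,[0,0,0],[0,0,0]],
  [100,[0,0,0],[0,0,0]],
  [100,[0,0,0],[0,0,0]],
  [100,[0,0,0],[0,0,0]],
  [100,[0,0,0],[0,0,0]],
  [100,[0,0,0],[0,0,0]],
  [100,[0,0,0],[0,0,0]],
])

```text
time_s: 12.15
ee_pos: [645.7, -224.0, 234.7]
ee_rot: [180.0, -0.0, -179.9]
force: [-0.3, 0.3, -0.4]
gripper_width: 55.4
gripper_force: 0.0
```

Run:
```python
from h import *
s=state();print(s['time_s'],s['ee_pos'],s['ee_rot'],s['gripper_width'])
f=grab("wrist")
for t in("hammer_a","stake_a"):
    for o in obj(f,t): print(t,*o)
```

```text
12.15 [ 645.69713971 -223.9670006   234.67833275] [ 1.79986951e+02 -1.99419947e-02 -1.79936485e+02] 55.40004064564607
hammer_a 0.64 [280. 115.] [ 597.5 -223.1] 0.3 L 176.0 ends [20. 53.] zmax 25.9 3522
hammer_a 0.6 [191. 119.] [ 605.7 -320.8] -0.6 L 176.0 ends [21. 54.] zmax 25.7 3595
stake_a 0.85 [384.  22.] [ 498.1 -117.5] 179.5 L 32.0 ends [15. 15.] zmax 19.2 662
stake_a 0.42 [520. 115.] [513.2 -47.6] -147.5 L 241.0 ends [59. 36.] zmax 44.2 6165
```

Request:
servo_tool([
  [140,[49,1,20],[0,0,0]],
  [140,[0,0,45],[0,0,0]],
  [140,[0,0,45],[0,0,0]],
  [140,[0,0,45],[0,0,0]],
  [140,[0,0,30],[0,0,0]],
  [140,[0,0,15],[0,0,0]],
  [140,[0,0,9],[0,0,0]],
  [140,[0,0,0],[0,0,0]],
  [255,[0,0,0],[0,0,0]],
  [255,[0,0,0],[0,0,0]],
], squeeze=40)

```text
time_s: 13.3
ee_pos: [600.5, -223.4, 28.4]
ee_rot: [-179.9, 0.1, -179.9]
force: [-0.2, 0.3, -0.3]
gripper_width: 27.8
gripper_force: 0.0
```

Request:
servo_tool([
  [255,[0,0,0],[0,0,0]],
  [255,[0,0,0],[0,0,0]],
  [255,[0,0,0],[0,0,0]],
  [255,[0,0,0],[0,0,0]],
  [255,[0,0,0],[0,0,0]],
  [255,[0,0,0],[0,0,0]],
  [255,[0,0,0],[0,0,0]],
  [255,[0,0,0],[0,0,0]],
  [255,[0,0,0],[0,0,0]],
  [255,[0,0,0],[0,0,0]],
])

```text
time_s: 14.3
ee_pos: [600.1, -223.3, 28.1]
ee_rot: [-180.0, 0.1, -179.9]
force: [-1.1, 1.2, 5.7]
gripper_width: 15.5
gripper_force: 40.0
```

Request:
servo_tool([
  [255,[0,0,-20],[0,0,0]],
  [255,[0,0,-30],[0,0,0]],
  [255,[0,0,-30],[0,0,0.14]],
  [255,[0,0,-30],[0,0,0.14]],
  [255,[0,0,-20],[0,0,0.14]],
  [255,[0,0,0],[0,0,0.14]],
  [255,[0,0,0],[0,0,0.14]],
  [255,[0,0,0],[0,0,0.14]],
  [255,[0,0,0],[0,0,0.14]],
  [255,[0,0,0],[0,0,0.14]],
])

```text
time_s: 15.3
ee_pos: [598.7, -222.7, 155.7]
ee_rot: [-179.9, -0.1, 115.5]
force: [-0.3, 0.1, -3.1]
gripper_width: 16.0
gripper_force: 40.0
```

Request:
servo_tool([
  [255,[0,0,0],[0,0,0.14]],
  [255,[0,0,0],[0,0,0.14]],
  [255,[0,0,0],[0,0,0.14]],
  [255,[0,0,0],[0,0,0.145]],
  [255,[37,-31,0],[0,0,0]],
  [255,[37,-31,0],[0,0,0]],
  [255,[37,-31,0],[0,0,0]],
  [255,[37,-31,0],[0,0,0]],
  [255,[37,-31,0],[0,0,0]],
  [255,[37,-31,0],[0,0,0]],
])

```text
time_s: 16.3
ee_pos: [437.6, 19.9, 156.3]
ee_rot: [-179.9, -0.0, 83.5]
force: [0.5, 0.5, -2.1]
gripper_width: 15.9
gripper_force: 40.0
```

Request:
servo_tool([
  [255,[37,-31,0],[0,0,0]],
  [255,[0,0,0],[0,0,0]],
  [255,[0,0,0],[0,0,0]],
  [255,[0,0,0],[0,0,0]],
  [255,[0,0,0],[0,0,0]],
  [255,[0,0,0],[0,0,0]],
  [255,[0,0,0],[0,0,0]],
  [255,[0,0,0],[0,0,0]],
  [255,[0,0,0],[0,0,0]],
  [255,[0,0,0],[0,0,0]],
])

```text
time_s: 17.3
ee_pos: [413.2, 58.7, 157.0]
ee_rot: [-180.0, -0.0, 83.5]
force: [0.4, 0.2, -2.8]
gripper_width: 15.6
gripper_force: 40.0
```

Run:
```python
from h import *
s=state();print(s['time_s'],s['ee_pos'],s['ee_rot'],s['gripper_width'],s['force'])
x,y=tray(-25,-46); go(x,y,30,83.2)
f=grab("wrist"); save(f,"w4.png")
```

```text
17.3 [413.15170489  58.67599234 157.04652564] [-1.79998248e+02 -4.82216046e-03  8.35151836e+01] 15.593290765508089 [ 0.43656721  0.17307341 -2.79892677]
shift tool [  3.7   1.7 127. ] turn z 0.006 (yaw now 83.5 ) shift after turn: [3.7 1.6]
```

View pics/w4.png

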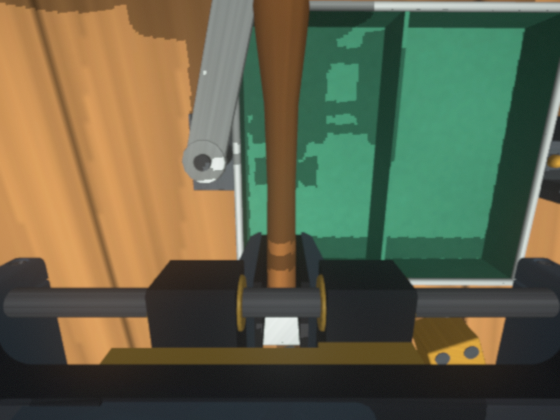

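Hammer hangs level over the front bin; the bar passes left of the handle. Lower at tray x −20.

Request:
servo_tool([
  [255,[4,7,0],[0,0,0]],
  [255,[0,0,25],[0,0,0]],
  [255,[0,0,30],[0,0,0]],
  [255,[0,0,30],[0,0,0]],
  [255,[0,0,20],[0,0,0]],
  [255,[0,0,12],[0,0,0]],
  [255,[0,0,6],[0,0,0]],
  [255,[0,0,3],[0,0,0]],
  [255,[0,0,0],[0,0,0]],
  [255,[0,0,0],[0,0,0]],
])

```text
time_s: 18.35
ee_pos: [421.4, 62.1, 31.6]
ee_rot: [179.9, -0.0, 83.5]
force: [-0.8, -0.3, -3.9]
gripper_width: 15.4
gripper_force: 40.0
```

Request:
servo_tool([
  [175,[0,0,0],[0,0,0]],
  [175,[0,0,0],[0,0,0]],
  [175,[0,0,0],[0,0,0]],
  [175,[0,0,0],[0,0,0]],
  [175,[0,0,0],[0,0,0]],
  [175,[0,0,-15],[0,0,0]],
  [175,[0,0,-30],[0,0,0]],
  [175,[0,0,-40],[0,0,0]],
  [175,[0,0,-40],[0,0,0]],
  [175,[0,0,-40],[0,0,0]],
])

```text
time_s: 19.35
ee_pos: [420.1, 61.9, 197.7]
ee_rot: [-180.0, -0.0, 83.5]
force: [0.8, 0.1, -0.2]
gripper_width: 28.4
gripper_force: 0.0
```

Run:
```python
from h import *
s=state();print(s['time_s'],s['ee_pos'],s['ee_rot'],s['gripper_width'],s['force'])
for c in("scene","side"):
    f=grab(c)
    for o in obj(f,"hammer_a")+obj(f,"stake_a"): print(c,*o)
go(605.5,-320.7,160,0)
```

```text
19.35 [420.11382973  61.90160622 197.66439575] [-1.79998420e+02 -5.06120898e-03  8.35264826e+01] 28.404410392181244 [ 0.75524086  0.10877858 -0.15081771]
scene 0.97 [267. 189.] [423.2  63.2] -97.7 L 174.0 ends [19. 54.] zmax 31.7 403
scene 0.83 [225. 338.] [ 608.4 -323.4] 0.7 L 178.0 ends [21. 55.] zmax 27.6 761
scene 0.68 [224. 242.] [ 439.8 -117.7] 177.4 L 90.0 ends [29. 15.] zmax 34.0 280
scene 0.64 [158. 299.] [ 406.8 -333.6] -164.2 L 91.0 ends [28. 15.] zmax 33.3 349
side 0.59 [318. 257.] [416.6  49. ] -96.9 L 183.0 ends [17. 56.] zmax 31.1 584
side 0.54 [308. 304.] [428.5 175.7] 40.5 L 129.0 ends [54. 15.] zmax 44.3 37
side 0.52 [330. 212.] [ 436.5 -110.1] 174.1 L 89.0 ends [20. 19.] zmax 34.3 236
shift tool [-359.1  227.9   34.9] turn z 1.458 (yaw now 83.5 ) shift after turn: [186.  382.5]
```

Request:
servo_tool([
  [100,[-40,25.3,0],[0,0,0]],
  [100,[-40,25.3,0],[0,0,0]],
  [100,[-40,25.3,0],[0,0,0]],
  [100,[-40,25.3,0],[0,0,0]],
  [100,[-40,25.3,0],[0,0,0]],
  [100,[-40,25.3,0],[0,0,0]],
  [100,[-40,25.3,0],[0,0,0]],
  [100,[-40,25.3,0],[0,0,0]],
  [100,[-40,25.3,0],[0,0,0]],
  [100,[0,0,0],[0,0,0.1]],
])

```text
time_s: 20.65
ee_pos: [607.0, -326.5, 191.8]
ee_rot: [-179.8, 0.0, 77.4]
force: [-0.9, -0.1, -0.9]
gripper_width: 55.7
gripper_force: 0.0
```

Request:
servo_tool([
  [100,[0,0,10],[0,0,0.14]],
  [100,[0,0,10],[0,0,0.14]],
  [100,[0,0,10],[0,0,0.14]],
  [100,[0,0,10],[0,0,0.14]],
  [100,[0,0,10],[0,0,0.14]],
  [100,[0,0,10],[0,0,0.14]],
  [100,[0,0,10],[0,0,0.14]],
  [100,[0,0,10],[0,0,0.14]],
  [100,[0,0,10],[0,0,0.14]],
  [100,[0,0,10],[0,0,0.1]],
])

```text
time_s: 21.65
ee_pos: [605.0, -320.8, 92.9]
ee_rot: [-179.9, 0.2, -0.4]
force: [0.8, 0.4, 0.5]
gripper_width: 55.4
gripper_force: 0.0
```

Run:
```python
from h import *
s=state();print(s['time_s'],s['ee_pos'],s['ee_rot'],s['gripper_width'])
f=grab("wrist")
for o in obj(f,"hammer_a"): print(*o)
f=grab("scene")
for o in obj(f,"hammer_a"): print(*o)
go(605.5,-320.7,27,0)
```

```text
21.65 [ 605.0298148  -320.79158035   92.92387233] [-179.86935091    0.23100316   -0.39877038] 55.44368568668758
0.58 [280. 200.] [ 607.8 -320.8] 0.2 L 147.0 ends [18. 53.] zmax 25.8 5168
0.79 [237. 343.] [ 608.7 -317.2] 3.5 L 170.0 ends [21. 55.] zmax 29.3 459
0.76 [261. 192.] [422.9  62.2] -97.8 L 177.0 ends [19. 56.] zmax 31.8 437
shift tool [ 0.  -0.4 67.4] turn z -0.0 (yaw now -0.0 ) shift after turn: [ 0.  -0.4]
```

Aligned; descend, grip, lift. Then turn to 83.2° (turn −1.45) and carry.

Request:
servo_tool([
  [140,[2,0,30],[0,0,0]],
  [140,[0,0,20],[0,0,0]],
  [140,[0,0,12],[0,0,0]],
  [140,[0,0,5],[0,0,0]],
  [255,[0,0,0],[0,0,0]],
  [255,[0,0,0],[0,0,0]],
  [255,[0,0,0],[0,0,0]],
  [255,[0,0,0],[0,0,0]],
  [255,[0,0,0],[0,0,0]],
  [255,[0,0,0],[0,0,0]],
], squeeze=40)

```text
time_s: 22.85
ee_pos: [608.8, -321.8, 30.2]
ee_rot: [179.9, -0.1, -0.1]
force: [-0.5, -0.5, 5.7]
gripper_width: 15.7
gripper_force: 40.1
```

Request:
servo_tool([
  [255,[0,0,0],[0,0,0]],
  [255,[0,0,0],[0,0,0]],
  [255,[0,0,0],[0,0,0]],
  [255,[0,0,0],[0,0,0]],
  [255,[0,0,0],[0,0,0]],
  [255,[0,0,0],[0,0,0]],
  [255,[0,0,-15],[0,0,0]],
  [255,[0,0,-30],[0,0,0]],
  [255,[0,0,-40],[0,0,0]],
  [255,[0,0,-45],[0,0,0]],
])

```text
time_s: 23.85
ee_pos: [606.9, -320.6, 158.7]
ee_rot: [-179.9, 0.2, -0.1]
force: [0.9, -0.9, -3.8]
gripper_width: 15.8
gripper_force: 40.1
```

Request:
servo_tool([
  [255,[0,0,0],[0,0,-0.14]],
  [255,[0,0,0],[0,0,-0.14]],
  [255,[0,0,0],[0,0,-0.14]],
  [255,[0,0,0],[0,0,-0.14]],
  [255,[0,0,0],[0,0,-0.14]],
  [255,[0,0,0],[0,0,-0.14]],
  [255,[0,0,0],[0,0,-0.14]],
  [255,[0,0,0],[0,0,-0.14]],
  [255,[0,0,0],[0,0,-0.14]],
  [255,[0,0,0],[0,0,-0.14]],
])

```text
time_s: 24.85
ee_pos: [607.5, -321.0, 158.6]
ee_rot: [-179.9, -0.1, 80.4]
force: [0.0, 1.1, -2.6]
gripper_width: 15.7
gripper_force: 40.1
```

Run:
```python
from h import *
s=state();print(s['time_s'],s['ee_pos'],s['ee_rot'],s['gripper_width'],s['gripper_force'],s['force'])
x,y=tray(27,45); go(x,y,157,83.2)
```

```text
24.85 [ 607.53785214 -320.99226162  158.64342717] [-1.79890282e+02 -5.04531939e-02  8.04165994e+01] 15.714240198490135 40.08556780172512 [ 0.03201763  1.07087437 -2.62154142]
shift tool [ 439.2 -205.9    1.6] turn z -0.049 (yaw now 80.4 ) shift after turn: [ 448.7 -184.3]
```

Request:
servo_tool([
  [255,[0,0,0],[0,0,-0.049]],
  [255,[44.9,-18.4,0],[0,0,0]],
  [255,[44.9,-18.4,0],[0,0,0]],
  [255,[44.9,-18.4,0],[0,0,0]],
  [255,[44.9,-18.4,0],[0,0,0]],
  [255,[44.9,-18.4,0],[0,0,0]],
  [255,[44.9,-18.4,0],[0,0,0]],
  [255,[44.9,-18.4,0],[0,0,0]],
  [255,[44.9,-18.4,0],[0,0,0]],
  [255,[44.9,-18.4,0],[0,0,0]],
])

```text
time_s: 25.85
ee_pos: [492.4, 101.7, 159.2]
ee_rot: [-180.0, -0.0, 82.9]
force: [0.1, 0.1, -2.9]
gripper_width: 15.7
gripper_force: 40.1
```

Request:
servo_tool([
  [255,[44.9,-18.4,0],[0,0,0]],
  [255,[0,0,0],[0,0,0]],
  [255,[0,0,0],[0,0,0]],
  [255,[0,0,0],[0,0,0]],
  [255,[0,0,0],[0,0,0]],
  [255,[0,0,0],[0,0,0]],
  [255,[0,0,0],[0,0,0]],
  [255,[0,0,0],[0,0,0]],
  [255,[0,0,0],[0,0,0]],
  [255,[0,0,0],[0,0,0]],
])

```text
time_s: 26.85
ee_pos: [481.2, 146.8, 159.1]
ee_rot: [180.0, -0.0, 82.9]
force: [-0.7, 0.6, -3.3]
gripper_width: 15.7
gripper_force: 40.1
```

Run:
```python
from h import *
s=state();print(s['time_s'],s['ee_pos'],s['ee_rot'],s['gripper_width'])
x,y=tray(27,45); go(x,y,33,83.2)
```

```text
26.85 [481.15533387 146.76113788 159.0635692 ] [ 1.79997219e+02 -4.13641944e-03  8.28859912e+01] 15.685075825285097
shift tool [ -0.8  -3.4 126.1] turn z -0.005 (yaw now 82.9 ) shift after turn: [-0.8 -3.4]
```

Request:
servo_tool([
  [255,[-1,-3.4,0],[0,0,0]],
  [255,[0,0,25],[0,0,0]],
  [255,[0,0,30],[0,0,0]],
  [255,[0,0,30],[0,0,0]],
  [255,[0,0,20],[0,0,0]],
  [255,[0,0,12],[0,0,0]],
  [255,[0,0,6],[0,0,0]],
  [255,[0,0,3],[0,0,0]],
  [255,[0,0,0],[0,0,0]],
  [255,[0,0,0],[0,0,0]],
])

```text
time_s: 27.85
ee_pos: [478.4, 146.5, 33.9]
ee_rot: [179.9, -0.1, 82.9]
force: [0.2, 0.5, -2.7]
gripper_width: 15.4
gripper_force: 40.1
```

Request:
servo_tool([
  [175,[0,0,0],[0,0,0]],
  [175,[0,0,0],[0,0,0]],
  [175,[0,0,0],[0,0,0]],
  [175,[0,0,0],[0,0,0]],
  [175,[0,0,0],[0,0,0]],
  [175,[0,0,-15],[0,0,0]],
  [175,[0,0,-30],[0,0,0]],
  [175,[0,0,-40],[0,0,0]],
  [175,[0,0,-40],[0,0,0]],
  [175,[0,0,-40],[0,0,0]],
])

```text
time_s: 28.85
ee_pos: [477.3, 146.2, 199.6]
ee_rot: [-180.0, -0.0, 82.9]
force: [0.5, 0.7, -0.6]
gripper_width: 28.8
gripper_force: 0.0
```

Request:
servo_tool([
  [100,[-45,0,0],[0,0,0]],
  [100,[-45,0,0],[0,0,0]],
  [100,[-45,0,0],[0,0,0]],
  [100,[-45,0,0],[0,0,0]],
  [100,[-40,0,0],[0,0,0.14]],
  [100,[0,0,0],[0,0,0.14]],
  [100,[0,0,0],[0,0,0.14]],
  [100,[0,0,0],[0,0,0.14]],
  [100,[0,0,0],[0,0,0.14]],
  [100,[0,0,0],[0,0,0.14]],
])

```text
time_s: 29.85
ee_pos: [450.2, -72.1, 198.0]
ee_rot: [-180.0, 0.0, 34.4]
force: [0.4, 0.2, 0.7]
gripper_width: 55.5
gripper_force: 0.0
```

Request:
servo_tool([
  [100,[0,0,0],[0,0,0.14]],
  [100,[0,0,0],[0,0,0.14]],
  [100,[0,0,0],[0,0,0.14]],
  [100,[0,0,0],[0,0,0.14]],
  [100,[0,0,0],[0,0,0.09]],
  [100,[0,0,0],[0,0,0]],
  [100,[0,0,0],[0,0,0]],
  [100,[0,0,0],[0,0,0]],
  [100,[0,0,0],[0,0,0]],
  [100,[0,0,0],[0,0,0]],
])

```text
time_s: 30.85
ee_pos: [450.4, -72.0, 198.0]
ee_rot: [-180.0, -0.0, -2.4]
force: [0.2, 0.1, 0.5]
gripper_width: 55.2
gripper_force: 0.0
```

Run:
```python
from h import *
s=state();print(s['time_s'],s['ee_pos'],s['ee_rot'],s['gripper_width'],s['force'])
for c in("wrist","scene","side"):
    f=grab(c)
    if c=="scene": save(f,"s2.png")
    for t in("hammer_a","stake_a"):
        for o in obj(f,t): print(c,t,*o)
go(435,-116.5,190,-2)
```

```text
30.85 [450.40398092 -72.011947   198.03827432] [-1.79994077e+02 -1.99128317e-03 -2.44916573e+00] 55.152438947228674 [0.18312132 0.08745006 0.47849923]
wrist hammer_a 0.94 [142. 226.] [422.4  63. ] -97.1 L 179.0 ends [20. 55.] zmax 28.7 3726
wrist hammer_a 0.89 [ 83. 182.] [478.5 143.5] 83.3 L 176.0 ends [52. 21.] zmax 29.0 4189
wrist stake_a 0.76 [516. 225.] [ 410.9 -324.6] -166.9 L 85.0 ends [25. 16.] zmax 29.2 1818
wrist stake_a 0.56 [319. 215.] [ 439.3 -113.1] 178.4 L 90.0 ends [24. 15.] zmax 32.4 1507
scene hammer_a 0.86 [284. 194.] [479.6 143.4] 84.1 L 173.0 ends [39. 19.] zmax 31.3 417
scene hammer_a 0.75 [260. 195.] [423.4  62.9] -98.0 L 171.0 ends [15. 54.] zmax 30.9 381
scene stake_a 0.55 [156. 300.] [ 407.4 -332.6] -164.5 L 90.0 ends [29. 15.] zmax 35.0 362
scene stake_a 0.53 [224. 242.] [ 441.4 -117.7] -181.5 L 89.0 ends [25. 15.] zmax 34.5 274
side hammer_a 0.76 [318. 258.] [418.1  63.9] -96.7 L 169.0 ends [16. 53.] zmax 31.3 522
side hammer_a 0.62 [296. 266.] [475.1 139.2] 82.2 L 170.0 ends [51. 18.] zmax 31.5 435
side stake_a 0.74 [331. 212.] [ 434.9 -112. ] 177.6 L 92.0 ends [22. 18.] zmax 34.7 291
side stake_a 0.47 [355. 173.] [ 398.2 -328.5] -165.7 L 95.0 ends [25. 18.] zmax 34.5 244
shift tool [-13.5  45.1   8. ] turn z -0.008 (yaw now -2.5 ) shift after turn: [-13.8  45. ]
```

View pics/s2.png

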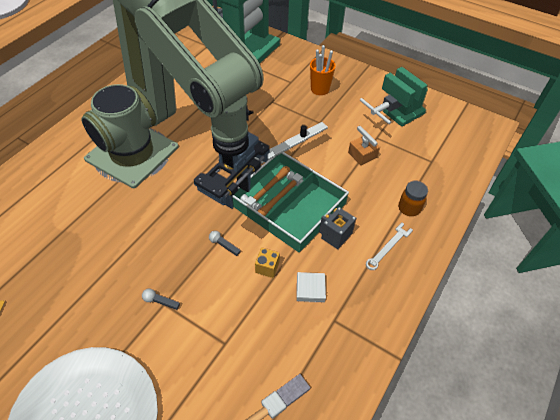

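Both hammers lie antiparallel in the front bin (crop ~(270,190)); stakes are undisturbed at (224,242) and (158,300). Now the near stake.

Request:
servo_tool([
  [120,[-12,43.5,10],[0,0,0]],
  [120,[0,0,40],[0,0,0]],
  [120,[0,0,40],[0,0,0]],
  [120,[0,0,40],[0,0,0]],
  [120,[0,0,25],[0,0,0]],
  [120,[0,0,12],[0,0,0]],
  [120,[0,0,5],[0,0,0]],
  [120,[0,0,0],[0,0,0]],
  [255,[0,0,0],[0,0,0]],
  [255,[0,0,0],[0,0,0]],
], squeeze=40)

```text
time_s: 32.3
ee_pos: [437.3, -115.1, 26.9]
ee_rot: [180.0, -0.1, -2.5]
force: [0.2, -0.8, 0.4]
gripper_width: 35.4
gripper_force: 0.0
```

Request:
servo_tool([
  [255,[0,0,0],[0,0,0]],
  [255,[0,0,0],[0,0,0]],
  [255,[0,0,0],[0,0,0]],
  [255,[0,0,0],[0,0,0]],
  [255,[0,0,0],[0,0,0]],
  [255,[0,0,0],[0,0,0]],
  [255,[0,0,0],[0,0,0]],
  [255,[0,0,0],[0,0,0]],
  [255,[0,0,0],[0,0,0]],
  [255,[0,0,0],[0,0,0]],
])

```text
time_s: 33.3
ee_pos: [436.8, -115.0, 26.4]
ee_rot: [180.0, -0.0, -2.5]
force: [-1.1, 1.0, 5.7]
gripper_width: 15.7
gripper_force: 40.0
```

Request:
servo_tool([
  [255,[0,0,-20],[0,0,0]],
  [255,[0,0,-30],[0,0,0]],
  [255,[0,0,-40],[0,0,0]],
  [255,[0,0,-40],[0,0,-0.14]],
  [255,[0,0,0],[0,0,-0.14]],
  [255,[0,0,0],[0,0,-0.14]],
  [255,[0,0,0],[0,0,-0.14]],
  [255,[0,0,0],[0,0,-0.14]],
  [255,[0,0,0],[0,0,-0.14]],
  [255,[0,0,0],[0,0,-0.14]],
])

```text
time_s: 34.3
ee_pos: [435.7, -114.7, 155.1]
ee_rot: [-179.9, 0.0, 54.0]
force: [-0.5, -0.2, -3.2]
gripper_width: 15.8
gripper_force: 40.0
```

Request:
servo_tool([
  [255,[0,0,0],[0,0,-0.14]],
  [255,[0,0,0],[0,0,-0.14]],
  [255,[0,0,0],[0,0,-0.14]],
  [255,[0,0,0],[0,0,-0.085]],
  [255,[0,0,0],[0,0,0]],
  [255,[0,0,0],[0,0,0]],
  [255,[0,0,0],[0,0,0]],
  [255,[0,0,0],[0,0,0]],
  [255,[0,0,0],[0,0,0]],
  [255,[0,0,0],[0,0,0]],
])

```text
time_s: 35.3
ee_pos: [436.5, -114.9, 156.0]
ee_rot: [180.0, -0.0, 82.6]
force: [0.2, 0.2, -1.5]
gripper_width: 15.6
gripper_force: 40.0
```

Run:
```python
from h import *
s=state();print(s['time_s'],s['ee_pos'],s['ee_rot'],s['gripper_width'],s['gripper_force'],s['force'])
x,y=tray(120.5-24,-30); go(x,y,157,83.2)
```

```text
35.3 [ 436.51657356 -114.93582669  156.04555145] [ 1.79999083e+02 -6.20446357e-03  8.25954634e+01] 15.561946232095346 39.98968541622162 [ 0.18140518  0.18291687 -1.47698692]
shift tool [190.2  77.4  -1. ] turn z -0.011 (yaw now 82.6 ) shift after turn: [189.4  79.4]
```

Request:
servo_tool([
  [255,[38,15.6,0],[0,0,-0.011]],
  [255,[38,15.6,0],[0,0,0]],
  [255,[38,15.6,0],[0,0,0]],
  [255,[38,15.6,0],[0,0,0]],
  [255,[38,15.6,0],[0,0,0]],
  [255,[0,0,0],[0,0,0]],
  [255,[0,0,0],[0,0,0]],
  [255,[0,0,0],[0,0,0]],
  [255,[0,0,20],[0,0,0]],
  [255,[0,0,30],[0,0,0]],
])

```text
time_s: 36.3
ee_pos: [537.8, 63.1, 107.4]
ee_rot: [179.7, -0.1, 83.1]
force: [0.6, -0.1, -3.2]
gripper_width: 15.7
gripper_force: 40.0
```

Request:
servo_tool([
  [255,[0,0,30],[0,0,0]],
  [255,[0,0,20],[0,0,0]],
  [255,[0,0,12],[0,0,0]],
  [255,[0,0,8],[0,0,0]],
  [255,[0,0,5],[0,0,0]],
  [255,[0,0,0],[0,0,0]],
  [255,[0,0,0],[0,0,0]],
  [255,[0,0,0],[0,0,0]],
  [255,[0,0,0],[0,0,0]],
  [255,[0,0,0],[0,0,0]],
])

```text
time_s: 37.3
ee_pos: [537.0, 64.4, 31.4]
ee_rot: [180.0, -0.0, 83.2]
force: [0.4, -0.6, -2.9]
gripper_width: 16.0
gripper_force: 40.0
```

Request:
servo_tool([
  [175,[0,0,0],[0,0,0]],
  [175,[0,0,0],[0,0,0]],
  [175,[0,0,0],[0,0,0]],
  [175,[0,0,0],[0,0,0]],
  [175,[0,0,0],[0,0,0]],
  [175,[0,0,-15],[0,0,0]],
  [175,[0,0,-30],[0,0,0]],
  [175,[0,0,-40],[0,0,0]],
  [175,[0,0,-40],[0,0,0]],
  [175,[0,0,-40],[0,0,0]],
])

```text
time_s: 38.3
ee_pos: [536.4, 64.3, 197.6]
ee_rot: [-180.0, -0.0, 83.2]
force: [-0.0, 0.0, 0.6]
gripper_width: 28.6
gripper_force: 0.0
```

Run:
```python
from h import *
s=state();print(s['time_s'],s['ee_pos'],s['ee_rot'],s['gripper_width'],s['gripper_force'],s['force'])
go(440,-290,200,15)
f=grab("scene")
for o in obj(f,"stake_a"): print(*o)
```

```text
38.3 [536.44035123  64.27186816 197.62712007] [-1.79993250e+02 -2.39668153e-03  8.32369349e+01] 28.610454381376623 0.0 [-0.03138478  0.01160482  0.61626453]
shift tool [-363.2  -54.    -2.4] turn z 1.191 (yaw now 83.2 ) shift after turn: [-184.8  317.2]
0.71 [290. 215.] [539.7  62.7] -97.1 L 92.0 ends [16. 29.] zmax 36.5 245
0.55 [156. 299.] [ 407.  -332.6] -165.0 L 91.0 ends [28. 16.] zmax 33.2 367
0.53 [257. 194.] [425.3  64.8] -95.6 L 163.0 ends [18. 57.] zmax 30.6 404
```

Request:
servo_tool([
  [100,[-45,-14,0],[0,0,0]],
  [100,[-45,-14,0],[0,0,0]],
  [100,[-45,-14,0],[0,0,0]],
  [100,[-45,-14,0],[0,0,0]],
  [100,[-45,-14,0],[0,0,0]],
  [100,[-45,-14,0],[0,0,0]],
  [100,[-45,-14,0],[0,0,0]],
  [100,[-45,-14,0],[0,0,0]],
  [100,[-45,-14,0],[0,0,0]],
  [100,[-20,-14,0],[0,0,0.14]],
])

```text
time_s: 39.4
ee_pos: [346.3, -344.3, 195.2]
ee_rot: [-180.0, 0.0, 74.9]
force: [-0.0, 1.5, -0.0]
gripper_width: 55.4
gripper_force: 0.0
```

Request:
servo_tool([
  [100,[0,0,0],[0,0,0.14]],
  [100,[0,0,0],[0,0,0.14]],
  [100,[0,0,0],[0,0,0.14]],
  [100,[0,0,0],[0,0,0.14]],
  [100,[0,0,0],[0,0,0.14]],
  [100,[0,0,0],[0,0,0.14]],
  [100,[0,0,0],[0,0,0.14]],
  [100,[0,0,0],[0,0,0.07]],
  [100,[0,0,0],[0,0,0]],
  [100,[0,0,0],[0,0,0]],
])

```text
time_s: 40.4
ee_pos: [347.5, -341.0, 195.5]
ee_rot: [-179.9, 0.0, 15.1]
force: [-0.5, -0.0, 1.0]
gripper_width: 55.2
gripper_force: 0.0
```

Run:
```python
from h import *
s=state();print(s['time_s'],s['ee_pos'],s['ee_rot'],s['gripper_width'],s['gripper_force'],s['force'])
for c in("wrist","side"):
    f=grab(c)
    for o in obj(f,"stake_a"): print(c,*o)
go(404,-328,26,15)
```

```text
40.4 [ 347.47698683 -341.01532265  195.49066615] [-1.79946354e+02  2.43768907e-02  1.51464268e+01] 55.15392762852502 0.0 [-0.54341353 -0.04043346  0.98945928]
wrist 0.55 [286. 151.] [ 404.  -329.2] -165.9 L 91.0 ends [29. 14.] zmax 32.2 1850
side 0.8 [275. 246.] [532.1  54.7] -97.8 L 103.0 ends [15. 33.] zmax 37.3 309
side 0.63 [357. 172.] [ 403.2 -327.7] -166.1 L 90.0 ends [20. 20.] zmax 34.4 232
shift tool [ 57.8   1.9 169.9] turn z 0.002 (yaw now 15.1 ) shift after turn: [57.8  1.8]
```

Request:
servo_tool([
  [120,[40,3,15],[0,0,0.014]],
  [120,[17,0,30],[0,0,0]],
  [120,[0,0,40],[0,0,0]],
  [120,[0,0,40],[0,0,0]],
  [120,[0,0,25],[0,0,0]],
  [120,[0,0,12],[0,0,0]],
  [120,[0,0,7],[0,0,0]],
  [120,[0,0,0],[0,0,0]],
  [255,[0,0,0],[0,0,0]],
  [255,[0,0,0],[0,0,0]],
], squeeze=40)

```text
time_s: 41.6
ee_pos: [404.3, -330.2, 28.3]
ee_rot: [179.9, -0.1, 14.3]
force: [-0.6, 0.0, -1.3]
gripper_width: 35.1
gripper_force: 0.0
```

Request:
servo_tool([
  [255,[0,0,0],[0,0,0]],
  [255,[0,0,0],[0,0,0]],
  [255,[0,0,0],[0,0,0]],
  [255,[0,0,0],[0,0,0]],
  [255,[0,0,0],[0,0,0]],
  [255,[0,0,0],[0,0,0]],
  [255,[0,0,0],[0,0,0]],
  [255,[0,0,0],[0,0,0]],
  [255,[0,0,-15],[0,0,0]],
  [255,[0,0,-30],[0,0,0]],
])

```text
time_s: 42.6
ee_pos: [401.4, -327.7, 69.7]
ee_rot: [-179.6, 0.3, 14.3]
force: [-0.2, 0.2, -3.5]
gripper_width: 15.5
gripper_force: 40.0
```

Request:
servo_tool([
  [255,[0,0,-40],[0,0,-0.14]],
  [255,[0,0,-40],[0,0,-0.14]],
  [255,[0,0,0],[0,0,-0.14]],
  [255,[0,0,0],[0,0,-0.14]],
  [255,[0,0,0],[0,0,-0.14]],
  [255,[0,0,0],[0,0,-0.14]],
  [255,[0,0,0],[0,0,-0.14]],
  [255,[0,0,0],[0,0,-0.14]],
  [255,[0,0,0],[0,0,-0.08]],
  [255,[0,0,0],[0,0,0]],
])

```text
time_s: 43.6
ee_pos: [402.8, -328.8, 150.8]
ee_rot: [-179.9, -0.1, 83.0]
force: [0.0, 0.3, -3.9]
gripper_width: 16.1
gripper_force: 40.0
```

Run:
```python
from h import *
s=state();print(s['time_s'],s['ee_pos'],s['ee_rot'],s['gripper_width'],s['gripper_force'],s['force'])
x,y=tray(120.5+24,30); go(x,y,157,83.2)
```

```text
43.6 [ 402.76776074 -328.81690094  150.82603149] [-1.79853923e+02 -1.07645540e-01  8.30001898e+01] 16.098638423292105 39.994683265686035 [ 0.04463554  0.31073049 -3.90706654]
shift tool [466.2 134.   -6.2] turn z -0.003 (yaw now 83.0 ) shift after turn: [465.7 135.6]
```

Request:
servo_tool([
  [255,[42.3,12.2,0],[0,0,0]],
  [255,[42.3,12.2,0],[0,0,0]],
  [255,[42.3,12.2,0],[0,0,0]],
  [255,[42.3,12.2,0],[0,0,0]],
  [255,[42.3,12.2,0],[0,0,0]],
  [255,[42.3,12.2,0],[0,0,0]],
  [255,[42.3,12.2,0],[0,0,0]],
  [255,[42.3,12.2,0],[0,0,0]],
  [255,[42.3,12.2,0],[0,0,0]],
  [255,[42.3,12.2,0],[0,0,0]],
])

```text
time_s: 44.6
ee_pos: [576.0, 77.2, 151.2]
ee_rot: [-179.9, 0.0, 82.9]
force: [0.9, -0.1, -2.8]
gripper_width: 15.8
gripper_force: 40.0
```

Request:
servo_tool([
  [255,[42.3,12.2,0],[0,0,0]],
  [255,[0,0,0],[0,0,0]],
  [255,[0,0,0],[0,0,0]],
  [255,[0,0,0],[0,0,0]],
  [255,[0,0,0],[0,0,0]],
  [255,[0,0,0],[0,0,0]],
  [255,[0,0,0],[0,0,0]],
  [255,[0,0,0],[0,0,0]],
  [255,[0,0,0],[0,0,0]],
  [255,[0,0,0],[0,0,0]],
])

```text
time_s: 45.6
ee_pos: [593.4, 115.8, 152.1]
ee_rot: [180.0, -0.0, 83.0]
force: [0.0, 0.6, -3.3]
gripper_width: 15.6
gripper_force: 40.0
```

Run:
```python
from h import *
s=state();print(s['time_s'],s['ee_pos'],s['ee_rot'],s['gripper_width'],s['gripper_force'],s['force'])
x,y=tray(120.5+24,30); go(x,y,31,83.2)
```

```text
45.6 [593.42375917 115.84968644 152.11545119] [ 1.79993958e+02 -7.77728340e-03  8.29989321e+01] 15.64477568150573 39.99556481838226 [ 0.03600095  0.61502575 -3.3382955 ]
shift tool [  1.6  -1.1 121.1] turn z -0.004 (yaw now 83.0 ) shift after turn: [ 1.6 -1.1]
```

Request:
servo_tool([
  [255,[1.6,-1,20],[0,0,0]],
  [255,[0,0,30],[0,0,0]],
  [255,[0,0,30],[0,0,0]],
  [255,[0,0,20],[0,0,0]],
  [255,[0,0,12],[0,0,0]],
  [255,[0,0,6],[0,0,0]],
  [255,[0,0,3],[0,0,0]],
  [255,[0,0,0],[0,0,0]],
  [255,[0,0,0],[0,0,0]],
  [255,[0,0,0],[0,0,0]],
])

```text
time_s: 46.6
ee_pos: [593.2, 117.8, 32.0]
ee_rot: [179.9, -0.0, 83.0]
force: [-0.0, 0.5, -2.3]
gripper_width: 16.0
gripper_force: 40.0
```

Request:
servo_tool([
  [175,[0,0,0],[0,0,0]],
  [175,[0,0,0],[0,0,0]],
  [175,[0,0,0],[0,0,0]],
  [175,[0,0,0],[0,0,0]],
  [175,[0,0,0],[0,0,0]],
  [175,[0,0,-15],[0,0,0]],
  [175,[0,0,-30],[0,0,0]],
  [175,[0,0,-40],[0,0,0]],
  [175,[0,0,-40],[0,0,0]],
  [175,[0,0,-40],[0,0,0]],
])

```text
time_s: 47.6
ee_pos: [592.3, 117.6, 197.6]
ee_rot: [-180.0, -0.0, 83.0]
force: [1.4, 0.0, -0.1]
gripper_width: 28.3
gripper_force: 0.0
```

Request:
servo_tool([
  [175,[0,-45,-10],[0,0,0.02]],
  [175,[0,-45,-10],[0,0,0.05]],
  [175,[0,-45,-10],[0,0,0.05]],
  [175,[0,-45,-10],[0,0,0.05]],
  [175,[0,0,0],[0,0,0.05]],
  [175,[0,0,0],[0,0,0]],
  [175,[0,0,0],[0,0,0]],
  [175,[0,0,0],[0,0,0]],
  [175,[0,0,0],[0,0,0]],
  [175,[0,0,0],[0,0,0]],
])

```text
time_s: 48.6
ee_pos: [415.9, 148.7, 235.6]
ee_rot: [-180.0, 0.0, 70.4]
force: [0.8, -0.5, 0.1]
gripper_width: 28.6
gripper_force: 0.0
```

Run:
```python
from h import *
s=state();print(s['time_s'],s['ee_pos'],s['ee_rot'],s['gripper_width'],s['gripper_force'],s['force'])
for c in("wrist","scene","side"):
    f=grab(c)
    for t in("stake_a","hammer_a"):
        for o in obj(f,t): print(c,t,*o)
    if c=="wrist": save(f,"w5.png")
    for o in outline_of(f,"bar_knob")[:1]:
        P,u,v=pts(f,o['pixels']); B=P[(P[:,2]>66)&(P[:,2]<74)][:,:2]; K=P[(P[:,2]>101)&(P[:,2]<110)][:,:2]
        w,V=np.linalg.eigh(np.cov(B.T)); a=V[:,1]*np.sign(V[1,1])
        print(c,'bar ang',np.degrees(np.arctan2(a[1],a[0])).round(2),'center',B.mean(0).round(1),len(B),'knob',K.mean(0).round(1),len(K))
P=np.load('w1.npz')['P']; m=(P[:,2]>74.5)&(P[:,2]<82)&(P[:,0]<420)&(P[:,1]<170)&(P[:,1]>60); print('boss',P[m].mean(0),m.sum())
m=(P[:,2]>101)&(P[:,2]<110)&(P[:,1]>200); print('knob w1',P[m].mean(0),m.sum(),np.ptp(P[m],axis=0) if m.any() else '')
```

```text
48.6 [415.94535739 148.70839981 235.64372892] [-1.79959554e+02  2.46626328e-02  7.03826669e+01] 28.63664125698376 0.0 [ 0.84019952 -0.46020052  0.09037508]
wrist stake_a 0.96 [399. 227.] [535.3  70.2] -96.5 L 89.0 ends [15. 27.] zmax 35.0 1401
wrist stake_a 0.67 [436. 170.] [590.3 120.4] -97.3 L 91.0 ends [15. 27.] zmax 35.2 1815
wrist hammer_a 0.87 [336. 169.] [476.6 145.4] 82.8 L 145.0 ends [54. 15.] zmax 28.9 2363
wrist hammer_a 0.85 [295. 198.] [439.8 151.8] 70.7 L 172.0 ends [21. 20.] zmax 27.5 1846
wrist bar ang 68.67 center [406.4 230.8] 6215 knob [429.4 291.5] 542
scene stake_a 0.56 [318. 210.] [595.7 114.9] -95.8 L 96.0 ends [15. 27.] zmax 36.1 247
scene hammer_a 0.85 [264. 193.] [423.6  62.7] -97.4 L 173.0 ends [21. 57.] zmax 31.5 443
scene hammer_a 0.62 [282. 191.] [479.2 142.6] 84.2 L 174.0 ends [41. 21.] zmax 30.3 430
scene bar ang 69.26 center [408.2 227. ] 641 knob [431.2 289.2] 30
side stake_a 0.85 [277. 246.] [533.3  69.2] -99.5 L 89.0 ends [15. 26.] zmax 36.7 297
side stake_a 0.6 [248. 259.] [589.7 121.4] -97.9 L 87.0 ends [15. 27.] zmax 37.3 303
side hammer_a 0.92 [297. 264.] [475.6 139.2] 81.4 L 169.0 ends [52. 20.] zmax 31.4 484
side hammer_a 0.92 [320. 258.] [416.5  44.6] -96.5 L 186.0 ends [17. 57.] zmax 31.5 581
side bar ang 69.09 center [410.9 249. ] 1412 knob [427.3 292.9] 74
boss [362.47486812 114.16604238  76.08120004] 106
knob w1 [429.31831878 290.77604969 104.68641843] 298 [19.47436452 19.17242659  6.02856437]
```

View pics/w5.png

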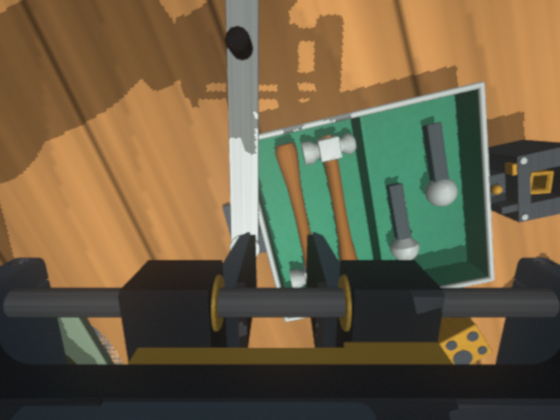

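All four tools lie inside their bins; knob at (239,42). Knob ≈ (429.4, 291), hinge ≈ (362.5, 114.2), bar angle ≈ 69.3°. Go cage the knob.

Request:
servo_tool([
  [143,[34.5,-9.4,0],[0,0,0.019]],
  [143,[34.5,-9.4,0],[0,0,0]],
  [143,[34.5,-9.4,0],[0,0,0]],
  [143,[34.5,-9.4,0],[0,0,0]],
  [143,[0,0,20],[0,0,0]],
  [143,[0,0,30],[0,0,0]],
  [143,[0,0,40],[0,0,0]],
  [143,[0,0,0],[0,0,0]],
  [143,[0,0,0],[0,0,0]],
  [143,[0,0,0],[0,0,0]],
])

```text
time_s: 50.2
ee_pos: [429.7, 292.1, 148.1]
ee_rot: [179.9, -0.2, 69.3]
force: [0.5, 0.9, -0.5]
gripper_width: 39.9
gripper_force: 0.0
```

Run:
```python
from h import *
s=state();print(s['time_s'],s['ee_pos'],s['ee_rot'],s['gripper_width'])
go(429.4,291,96,69.3)
f=grab("wrist")
P,u,v=pts(f); m=(P[:,2]>101)&(P[:,2]<109)&(np.hypot(P[:,0]-429,P[:,1]-291)<25); print('knob',P[m].mean(0),m.sum())
```

```text
50.2 [429.72238819 292.07103165 148.07020761] [179.8708331   -0.18416951  69.30592266] 39.934552280291335
shift tool [-1.1  0.1 52.1] turn z 0.0 (yaw now 69.3 ) shift after turn: [-1.1  0.1]
knob [429.69498785 293.2653681  104.40948055] 696
```

Request:
servo_tool([
  [143,[0,0,20],[0,0,0]],
  [143,[0,0,20],[0,0,0]],
  [143,[0,0,11],[0,0,0]],
  [188,[0,0,0],[0,0,0]],
  [188,[0,0,0],[0,0,0]],
  [188,[0,0,0],[0,0,0]],
  [188,[0,0,0],[0,0,0]],
  [188,[0,0,0],[0,0,0]],
  [188,[-0.1,5.7,0],[0,0,0.03]],
  [188,[-0.6,15.2,0],[0,0,0.08]],
])

```text
time_s: 51.25
ee_pos: [447.0, 283.0, 95.2]
ee_rot: [-179.9, 0.0, 62.9]
force: [-1.3, 0.3, 0.2]
gripper_width: 23.7
gripper_force: 0.5
```

Request:
servo_tool([
  [188,[-1.6,24.6,0],[0,0,0.13]],
  [188,[-1.6,24.6,0],[0,0,0.13]],
  [188,[-1.6,24.6,0],[0,0,0.13]],
  [188,[-1.6,24.6,0],[0,0,0.13]],
  [188,[-1.6,24.6,0],[0,0,0.13]],
  [188,[-1.6,24.6,0],[0,0,0.13]],
  [188,[-1.6,24.6,0],[0,0,0.13]],
  [188,[-1.6,24.6,0],[0,0,0.13]],
  [188,[0,0,0],[0,0,0]],
  [188,[0,0,0],[0,0,0]],
])

```text
time_s: 52.25
ee_pos: [551.3, 124.7, 95.1]
ee_rot: [-180.0, -0.0, 3.4]
force: [0.1, -0.4, 0.1]
gripper_width: 23.8
gripper_force: 0.3
```

Run:
```python
from h import *
s=state();print(s['time_s'],s['ee_pos'],s['ee_rot'],s['gripper_width'],s['force'])
h=np.array([362.5,114.2]); d=s['ee_pos'][:2]-h; print(np.hypot(*d),np.degrees(np.arctan2(d[1],d[0])))
k=tray(-83.5+190,0); print('shut knob',k); go(k[0],k[1],96,-6.8)
f=grab("side")
for t in("stake_a","hammer_a"):
    for o in obj(f,t): print(t,*o)
```

```text
52.25 [551.33331653 124.70781237  95.10512049] [-1.79988124e+02 -3.17429942e-02  3.41244524e+00] 23.81232065810418 [ 0.13395596 -0.44912103  0.09459119]
189.1254492423513 3.1849943096186175
shut knob (np.float64(551.2508266133461), np.float64(92.28997737535765))
shift tool [-2.  32.4 -0.9] turn z 0.178 (yaw now 3.4 ) shift after turn: [ 3.8 32.2]
stake_a 0.61 [277. 243.] [534.5  70.1] -97.4 L 88.0 ends [15. 29.] zmax 36.7 199
stake_a 0.57 [244. 269.] [592.7 140.4] -97.7 L 68.0 ends [16. 16.] zmax 27.9 196
hammer_a 0.98 [320. 252.] [416.7  42.9] -96.0 L 190.0 ends [17. 57.] zmax 31.6 468
hammer_a 0.93 [293. 272.] [474.9 139.2] 81.9 L 170.0 ends [51. 20.] zmax 31.6 354
```

Request:
servo_tool([
  [188,[-0.1,11,0],[0,0,0.06]],
  [188,[0,11,0],[0,0,0.06]],
  [188,[0.5,6,0],[0,0,0.03]],
  [188,[0.5,3,0],[0,0,0.03]],
  [188,[0,2,0],[0,0,0]],
  [188,[0,1,0],[0,0,0]],
  [188,[0,1,0],[0,0,0]],
  [188,[0,0,0],[0,0,0]],
  [188,[0,0,0],[0,0,0]],
  [188,[0,0,0],[0,0,0]],
])

```text
time_s: 53.4
ee_pos: [551.5, 90.0, 95.1]
ee_rot: [180.0, -0.0, -6.9]
force: [-0.8, -0.3, 0.4]
gripper_width: 23.8
gripper_force: 0.0
```

Run:
```python
from h import *
s=state();print(s['time_s'],s['ee_pos'],s['ee_rot'],s['gripper_width'],s['force'])
f=grab("side")
for o in outline_of(f,"bar_knob")[:1]:
        P,u,v=pts(f,o['pixels']); B=P[(P[:,2]>66)&(P[:,2]<74)][:,:2]
        w,V=np.linalg.eigh(np.cov(B.T)); a=V[:,1]; print(np.degrees(np.arctan(a[1]/a[0])),B.mean(0),len(B))
```

```text
53.4 [551.47740027  89.99927759  95.06354477] [ 1.79995690e+02 -1.63880231e-02 -6.88074290e+00] 23.781366649853464 [-0.757808   -0.3468613   0.37303071]
-5.7066646214909325 [467.11470041 103.8761966 ] 927
```

Request:
servo_tool([
  [188,[0,1,0],[0,0,0]],
  [188,[0,1,0],[0,0,0]],
  [188,[0,1,0],[0,0,0]],
  [188,[0,1,0],[0,0,0]],
  [188,[0,0,0],[0,0,0]],
  [188,[0,0,0],[0,0,0]],
  [188,[0,0,0],[0,0,0]],
  [188,[0,0,0],[0,0,0]],
  [188,[0,0,0],[0,0,0]],
  [188,[0,0,0],[0,0,0]],
])

```text
time_s: 54.5
ee_pos: [551.3, 88.9, 95.0]
ee_rot: [-179.7, -0.0, -7.0]
force: [0.3, 10.1, -1.9]
gripper_width: 23.9
gripper_force: 5.3
```

Bar is against its stop (10 N reaction). Back off, rise and look at the lock.

Request:
servo_tool([
  [150,[0,-3,0],[0,0,0]],
  [150,[0,0,0],[0,0,0]],
  [150,[0,0,0],[0,0,0]],
  [150,[0,0,0],[0,0,0]],
  [150,[0,0,-20],[0,0,0]],
  [150,[0,0,-30],[0,0,0]],
  [150,[0,0,-30],[0,0,0]],
  [150,[0,0,-30],[0,0,0]],
  [150,[0,0,0],[0,0,0]],
  [150,[0,0,0],[0,0,0]],
])

```text
time_s: 55.5
ee_pos: [551.2, 88.8, 205.3]
ee_rot: [-180.0, -0.1, -6.9]
force: [0.2, -0.4, -0.6]
gripper_width: 37.4
gripper_force: 0.0
```

Run:
```python
from h import *
s=state();print(s['time_s'],s['ee_pos'],s['ee_rot'],s['gripper_width'],s['force'])
f=grab("wrist"); save(f,"w6.png")
P,u,v=pts(f); np.savez('w6.npz',P=P,u=u,v=v,c=f['color'][v,u],z=f['z_map'])
m=(P[:,2]>66)&(P[:,2]<73)&(P[:,0]<640)&(P[:,1]>40)&(P[:,1]<150); B=P[m][:,:2]
w,V=np.linalg.eigh(np.cov(B.T)); a=V[:,1]; print('bar',np.degrees(np.arctan(a[1]/a[0])),B.mean(0),len(B))
for o in look_for(f,"socket"): print(o, onplane(f,*o['at'],64))
```

```text
55.5 [551.15338352  88.8093501  205.34704548] [-1.79992788e+02 -5.05967941e-02 -6.90423023e+00] 37.39690814009701 [ 0.17650481 -0.40084759 -0.59468844]
bar -7.7862831204254 [544.61112268  92.42840372] 5801
{'at': [278.3, 71.5], 'confidence': 0.7} [667.24215804  77.83996412  64.        ]
```

View pics/w6.png

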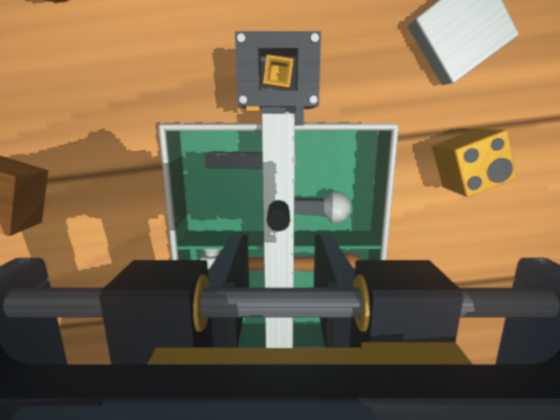

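Bar is shut over the tray; socket at (278,71), slightly rotated. Closer look at the lock for centre and angle.

Request:
servo_tool([
  [150,[30,4,0],[0,0,0]],
  [150,[30,4,0],[0,0,0]],
  [150,[0,0,30],[0,0,0]],
  [150,[0,0,30],[0,0,0]],
  [150,[0,0,0],[0,0,0]],
  [150,[0,0,0],[0,0,0]],
  [150,[0,0,0],[0,0,0]],
  [150,[0,0,0],[0,0,0]],
  [150,[0,0,0],[0,0,0]],
  [150,[0,0,0],[0,0,0]],
])

```text
time_s: 56.6
ee_pos: [610.1, 74.0, 145.9]
ee_rot: [-180.0, -0.1, -6.9]
force: [-0.2, 0.8, 0.2]
gripper_width: 37.2
gripper_force: 0.0
```

Run:
```python
from h import *
s=state();print(s['time_s'],s['ee_pos'],s['ee_rot'],s['force'])
f=grab("wrist"); 
P,u,v=pts(f); np.savez('w7.npz',P=P,u=u,v=v,c=f['color'][v,u],z=f['z_map'])
for o in look_for(f,"socket"): print(o, onplane(f,*o['at'],64))
m=(P[:,2]>70)&(P[:,2]<75)&(np.hypot(P[:,0]-667,P[:,1]-78)<50); r=cv2.minAreaRect(P[m][:,:2].astype(np.float32)); print('case',r,m.sum())
# barrel top: brass at z 60..67
hsv=cv2.cvtColor(f['color'],cv2.COLOR_RGB2HSV)[v,u]
m=(P[:,2]>60)&(P[:,2]<68)&(np.hypot(P[:,0]-667,P[:,1]-78)<18); r=cv2.minAreaRect(P[m][:,:2].astype(np.float32)); print('barrel z',r,m.sum(),P[m].mean(0))
m2=m&(hsv[:,1]>110)&(hsv[:,0]>12)&(hsv[:,0]<32); r=cv2.minAreaRect(P[m2][:,:2].astype(np.float32)); print('brass',r,m2.sum())
a,b=proj(f,[667,78,64])[0].astype(int); c=f['color'][max(0,b-55):b+55,a-75:a+75]
cv2.imwrite('pics/w7c.png',cv2.cvtColor(cv2.resize(c,None,fx=5,fy=5,interpolation=cv2.INTER_CUBIC),cv2.COLOR_RGB2BGR)); print(a,b)
```

```text
56.6 [610.07615631  74.01894049 145.94609351] [-1.79976358e+02 -8.49022437e-02 -6.88438214e+00] [-0.17723333  0.78356953  0.17355924]
{'at': [266.5, 149.3], 'confidence': 0.89} [668.79936233  77.97080954  64.        ]
case ((656.5757446289062, 79.80935668945312), (68.18827819824219, 78.31881713867188), 83.1144027709961) 5893
barrel z ((665.790283203125, 81.527587890625), (27.803266525268555, 28.208826065063477), 77.69667053222656) 655 [666.83800943  79.21926841  62.79092265]
brass ((668.4451904296875, 80.17829132080078), (25.730634689331055, 22.009319305419922), 74.56217956542969) 580
266 151
```

View pics/w7c.png

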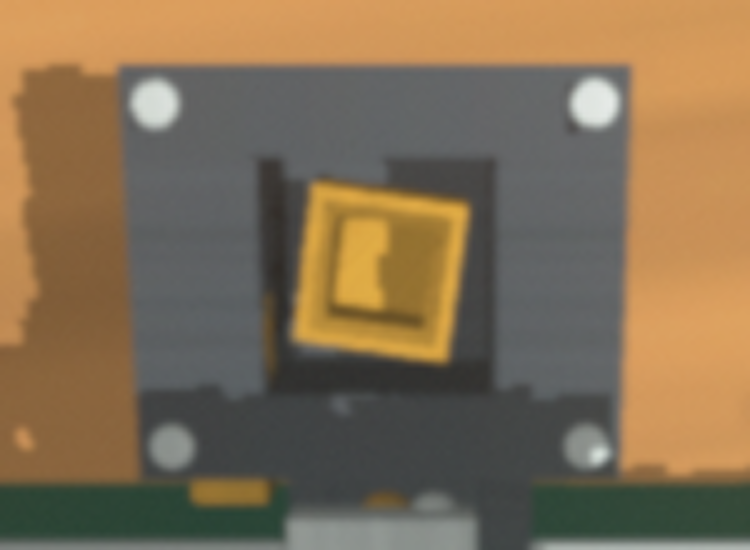

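Barrel corners in the crop: (315,182), (470,203), (448,362), (292,345) — turned about 8° clockwise. Convert to world.

Run:
```python
from h import *
f=grab("wrist")
def w(c,h): return np.array([onplane(f,191+(x+.5)/5-.5,96+(y+.5)/5-.5,h)[:2] for x,y in c])
B=w([(315,182),(470,203),(448,362),(292,345)],64); print(B.round(1),'c',B.mean(0).round(1))
for i in range(4):
    d=B[(i+1)%4]-B[i]; print(np.hypot(*d).round(1),np.degrees(np.arctan2(d[1],d[0])).round(1))
C=w([(120,67),(630,65),(618,474),(138,476)],72); print('case',C.mean(0).round(1),[np.hypot(*(C[(i+1)%4]-C[i])).round(1) for i in range(4)],[np.degrees(np.arctan2(*(C[(i+1)%4]-C[i])[::-1])).round(1) for i in range(4)])
W=w([(258,158),(496,158),(490,392),(268,392)],72);print('well',W.mean(0).round(1))
# subpixel brass contour of bright rim
d=np.linalg.inv
c=C.mean(0)-[445.5,104.9]; a=np.radians(-6.8); print('case tray',np.cos(a)*c[0]+np.sin(a)*c[1],-np.sin(a)*c[0]+np.cos(a)*c[1])
c=B.mean(0)-[445.5,104.9];print('socket tray',np.cos(a)*c[0]+np.sin(a)*c[1],-np.sin(a)*c[0]+np.cos(a)*c[1])
```

```text
[[681.4  85.2]
 [676.   64.3]
 [654.4  70. ]
 [659.5  91.7]] c [667.8  77.8]
21.7 -104.4
22.3 165.2
22.3 76.9
22.8 -16.5
case [668.1  78. ] [np.float64(66.9), np.float64(54.7), np.float64(67.4), np.float64(54.7)] [np.float64(-96.7), np.float64(173.1), np.float64(83.4), np.float64(-7.5)]
well [668.1  77.8]
case tray 224.1768084803952 -0.3139715288248084
socket tray 223.93921347798886 -0.6072094277712772
```

Socket centre ≈ (668, 78), square yaw ≈ −14.7° (lock ≈ 0.14). Now go see the key.

Request:
servo_tool([
  [150,[0,0,-40],[0,0,0]],
  [150,[0,-47,0],[0,0,0]],
  [150,[0,-47,0],[0,0,0]],
  [150,[0,-47,0],[0,0,0]],
  [150,[0,-47,0],[0,0,0]],
  [150,[0,-47,0],[0,0,0]],
  [150,[0,-47,0],[0,0,0]],
  [150,[0,0,0],[0,0,-0.14]],
  [150,[0,0,0],[0,0,-0.14]],
  [150,[0,0,0],[0,0,-0.14]],
])

```text
time_s: 57.75
ee_pos: [643.4, 354.6, 184.6]
ee_rot: [180.0, 0.0, 17.6]
force: [0.7, -0.5, 1.7]
gripper_width: 37.7
gripper_force: 0.0
```

Request:
servo_tool([
  [150,[0,0,0],[0,0,-0.14]],
  [150,[0,0,0],[0,0,-0.14]],
  [150,[0,0,0],[0,0,-0.14]],
  [150,[0,0,0],[0,0,-0.14]],
  [150,[0,0,0],[0,0,-0.14]],
  [150,[0,0,0],[0,0,-0.14]],
  [150,[0,0,0],[0,0,-0.14]],
  [150,[0,0,0],[0,0,-0.14]],
  [150,[0,0,0],[0,0,-0.14]],
  [150,[0,0,0],[0,0,-0.14]],
])

```text
time_s: 58.75
ee_pos: [643.6, 353.9, 184.9]
ee_rot: [-180.0, 0.0, 97.7]
force: [-0.1, -0.5, 0.7]
gripper_width: 37.9
gripper_force: 0.0
```

Request:
servo_tool([
  [150,[0,0,0],[0,0,-0.14]],
  [150,[0,0,0],[0,0,-0.14]],
  [150,[0,0,0],[0,0,-0.14]],
  [150,[0,0,0],[0,0,-0.14]],
  [150,[0,0,0],[0,0,-0.14]],
  [150,[0,0,0],[0,0,-0.14]],
  [150,[0,0,0],[0,0,-0.14]],
  [150,[0,0,0],[0,0,0]],
  [150,[0,0,0],[0,0,0]],
  [150,[0,0,0],[0,0,0]],
])

```text
time_s: 59.75
ee_pos: [643.6, 353.9, 185.0]
ee_rot: [180.0, -0.0, 153.4]
force: [0.4, 1.1, -0.5]
gripper_width: 37.4
gripper_force: 0.0
```

Run:
```python
from h import *
s=state();print(s['time_s'],s['ee_pos'],s['ee_rot'],s['force'])
f=grab("wrist"); P,u,v=pts(f)
m=(P[:,2]>83)&(P[:,2]<95)&(np.hypot(P[:,0]-592,P[:,1]-382)<70); q=P[m]; r=cv2.minAreaRect(q[:,:2].astype(np.float32)); print('handle top',r,m.sum(),np.percentile(q[:,2],[5,50,95]))
w,V=np.linalg.eigh(np.cov(q[:,:2].T)); a=V[:,1]; print('axis',np.degrees(np.arctan2(a[1],a[0])),q.mean(0),'len',np.ptp(q[:,:2]@a))
m=(P[:,2]>43)&(P[:,2]<49)&(np.hypot(P[:,0]-592,P[:,1]-382)<60); r=cv2.minAreaRect(P[m][:,:2].astype(np.float32)); print('stand',r,m.sum())
for t in("key","stand_hole"):
    for o in look_for(f,t): print(t,o)
k,b=proj(f,[592,382,60])[0].astype(int); y0=max(0,b-90);x0=max(0,k-120); c=f['color'][y0:b+90,x0:k+120]; print(x0,y0)
cv2.imwrite('pics/w8c.png',cv2.cvtColor(cv2.resize(c,None,fx=3,fy=3,interpolation=cv2.INTER_CUBIC),cv2.COLOR_RGB2BGR))
```

```text
59.75 [643.59613379 353.94518784 185.04711226] [ 1.79996420e+02 -4.47511851e-03  1.53428798e+02] [ 0.44513643  1.1020308  -0.49220672]
handle top ((591.382568359375, 383.6384582519531), (11.726786613464355, 83.39183044433594), 64.05397033691406) 1752 [84.84581768 86.69715655 88.01973376]
axis 154.17466504074665 [589.50391319 384.79070256  86.60431896] len 83.403231870931
stand ((591.6515502929688, 383.5766906738281), (63.68415451049805, 64.14228057861328), 65.30628204345703) 3956
key {'at': [283.8, 141.1], 'confidence': 0.68}
key {'at': [15.5, 221.2], 'confidence': 0.39}
stand_hole {'at': [271.4, 139.1], 'confidence': 0.63}
162 54
```

View pics/w8c.png

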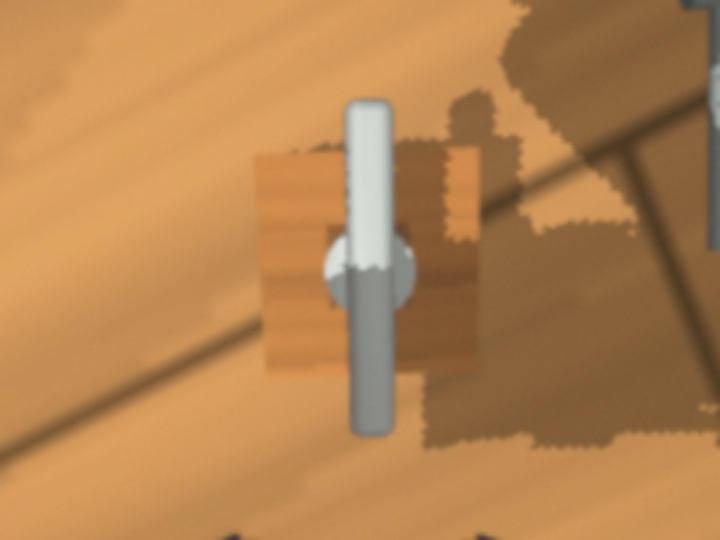

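Handle is vertical at x≈370 of the crop with a round collar under it at (370,272). Check the collar height before gripping.

Run:
```python
from h import *
f=grab("wrist"); P,u,v=pts(f)
c=np.array([591.4,383.6]); a=np.radians(154.1); d=P[:,:2]-c; x=d@[np.cos(a),np.sin(a)]; y=d@[-np.sin(a),np.cos(a)]
m=(abs(x)<20)&(abs(y)>6.8)&(abs(y)<16)&(P[:,2]>50); print(m.sum(),np.percentile(P[m][:,2],[2,10,25,50,75,90,98]).round(1), np.round([x[m].min(),x[m].max(),y[m].min(),y[m].max()],1))
h,e=np.histogram(P[m][:,2],range(50,92,3)); print(h,e)
go(591.5,383.6,97,154.3)
```

```text
238 [71.7 72.2 72.5 73.  73.4 73.8 74.2] [ -9.8   9.6 -11.7  11.3]
[  0   0   0   0   0   0   0 226  12   0   0   0   0] [50 53 56 59 62 65 68 71 74 77 80 83 86 89]
shift tool [59.9  3.3 88.1] turn z -0.014 (yaw now 153.5 ) shift after turn: [59.8  4.1]
```

Request:
servo_tool([
  [143,[30,2,0],[0,0,-0.014]],
  [143,[30,2,0],[0,0,0]],
  [143,[0,0,20],[0,0,0]],
  [143,[0,0,20],[0,0,0]],
  [143,[0,0,20],[0,0,0]],
  [143,[0,0,10],[0,0,0]],
  [143,[0,0,10],[0,0,0]],
  [143,[0,0,7],[0,0,0]],
  [143,[0,0,0],[0,0,0]],
  [143,[0,0,0],[0,0,0]],
], squeeze=50)

```text
time_s: 60.95
ee_pos: [591.9, 384.0, 98.6]
ee_rot: [179.9, 0.0, 154.3]
force: [-0.3, 0.1, 0.1]
gripper_width: 40.1
gripper_force: 0.0
```

Request:
servo_tool([
  [255,[0,0,0],[0,0,0]],
  [255,[0,0,0],[0,0,0]],
  [255,[0,0,0],[0,0,0]],
  [255,[0,0,0],[0,0,0]],
  [255,[0,0,0],[0,0,0]],
  [255,[0,0,0],[0,0,0]],
  [255,[0,0,0],[0,0,0]],
  [255,[0,0,0],[0,0,0]],
  [255,[0,0,0],[0,0,0]],
  [255,[0,0,0],[0,0,0]],
])

```text
time_s: 61.95
ee_pos: [591.6, 384.0, 98.4]
ee_rot: [180.0, 0.0, 154.3]
force: [0.2, -0.5, 3.1]
gripper_width: 12.2
gripper_force: 50.0
```

Request:
servo_tool([
  [255,[0,0,-8],[0,0,0]],
  [255,[0,0,-16],[0,0,0]],
  [255,[0,0,-22],[0,0,0]],
  [255,[0,0,-22],[0,0,0]],
  [255,[0,0,-20],[0,0,0]],
  [255,[0,0,0],[0,0,-0.1]],
  [255,[0,0,0],[0,0,-0.092]],
  [255,[0,0,0],[0,0,0]],
  [255,[-19,-34.6,0],[0,0,0]],
  [255,[-19,-34.6,0],[0,0,0]],
])

```text
time_s: 62.95
ee_pos: [610.3, 307.3, 185.4]
ee_rot: [-180.0, -0.0, 165.4]
force: [0.6, -0.4, -1.2]
gripper_width: 11.4
gripper_force: 50.0
```

Request:
servo_tool([
  [255,[-19,-34.6,0],[0,0,0]],
  [255,[-19,-34.6,0],[0,0,0]],
  [255,[-19,-34.6,0],[0,0,0]],
  [255,[-19,-34.6,0],[0,0,0]],
  [255,[-19,-34.6,0],[0,0,0]],
  [255,[-19,-34.6,0],[0,0,0]],
  [255,[0,0,0],[0,0,0]],
  [255,[0,0,0],[0,0,0]],
  [255,[0,0,0],[0,0,0]],
  [255,[0,0,0],[0,0,0]],
])

```text
time_s: 63.95
ee_pos: [668.2, 79.0, 186.0]
ee_rot: [180.0, -0.0, 165.4]
force: [-0.0, -0.1, -2.1]
gripper_width: 11.5
gripper_force: 50.0
```

Run:
```python
from h import *
s=state();print(s['time_s'],s['ee_pos'],s['ee_rot'],s['force'],s['gripper_width'])
go(668,78,160,165.3)
f=grab("side"); 
k,b=proj(f,[668,78,110])[0].astype(int); y0=max(0,b-50);x0=max(0,k-65); c=f['color'][y0:b+50,x0:k+65]
cv2.imwrite('pics/w9c.png',cv2.cvtColor(cv2.resize(c,None,fx=5,fy=5,interpolation=cv2.INTER_CUBIC),cv2.COLOR_RGB2BGR)); print(x0,y0)
```

```text
63.95 [668.16930246  78.99842053 185.9554102 ] [ 1.79984085e+02 -2.53107364e-02  1.65406141e+02] [-0.02184882 -0.10427363 -2.05964021] 11.483146840191925
shift tool [-0.1 -1.  26. ] turn z 0.002 (yaw now 165.4 ) shift after turn: [-0.1 -1. ]
154 166
```

View pics/w9c.png

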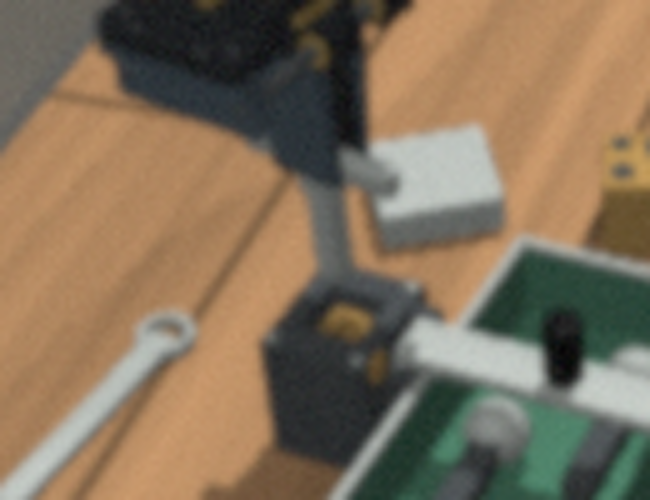

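Key hangs upright above the socket. Lower gently to just inside the chamfer.

Request:
servo_tool([
  [255,[0,-1,10],[0,0,0.002]],
  [255,[0,0,10],[0,0,0]],
  [255,[0,0,6],[0,0,0]],
  [255,[0,0,4],[0,0,0]],
  [255,[0,0,2],[0,0,0]],
  [255,[0,0,2],[0,0,0]],
  [255,[0,0,2],[0,0,0]],
  [255,[0,0,0],[0,0,0]],
  [255,[0,0,0],[0,0,0]],
  [255,[0,0,0],[0,0,0]],
])

```text
time_s: 65.0
ee_pos: [668.4, 76.7, 150.3]
ee_rot: [180.0, 0.0, 165.2]
force: [-0.4, -0.0, -0.8]
gripper_width: 12.0
gripper_force: 50.0
```

Run:
```python
from h import *
s=state();print(s['ee_pos'],s['ee_rot'],s['force'],s['torque'])
```

```text
[668.36863418  76.67499362 150.32365557] [1.79983307e+02 2.72686445e-02 1.65227852e+02] [-0.35704003 -0.01334644 -0.79937808] [ 0.00783229 -0.03249922 -0.03551951]
```

Request:
servo_tool([
  [255,[0,0.7,0],[0,0,0]],
  [255,[0,0,2],[0,0,0]],
  [255,[0,0,2],[0,0,0]],
  [255,[0,0,2],[0,0,0]],
  [255,[0,0,2],[0,0,0]],
  [255,[0,0,2],[0,0,0]],
  [255,[0,0,0],[0,0,0]],
  [255,[0,0,0],[0,0,0]],
  [255,[0,0,0],[0,0,0]],
  [255,[0,0,0],[0,0,0]],
])

```text
time_s: 66.0
ee_pos: [668.4, 77.3, 140.2]
ee_rot: [180.0, 0.0, 165.2]
force: [-0.5, 0.6, -1.1]
gripper_width: 11.8
gripper_force: 50.0
```

Run:
```python
from h import *
s=state();print(s['ee_pos'],s['ee_rot'],s['force'],s['torque'])
```

```text
[668.44728625  77.34764772 140.16872535] [1.79991524e+02 7.33452740e-03 1.65229734e+02] [-0.53550696  0.57784805 -1.13908728] [-0.03499803  0.00687051 -0.03760664]
```

Request:
servo_tool([
  [255,[0,0,2],[0,0,0]],
  [255,[0,0,2],[0,0,0]],
  [255,[0,0,1],[0,0,0]],
  [255,[0,0,1],[0,0,0]],
  [255,[0,0,1],[0,0,0]],
  [255,[0,0,1],[0,0,0]],
  [255,[0,0,0],[0,0,0]],
  [255,[0,0,0],[0,0,0]],
  [255,[0,0,0],[0,0,0]],
  [255,[0,0,0],[0,0,0]],
])

```text
time_s: 67.0
ee_pos: [668.6, 77.4, 134.2]
ee_rot: [180.0, 0.1, 165.2]
force: [-2.8, -1.3, 8.1]
gripper_width: 11.5
gripper_force: 50.0
```

Run:
```python
from h import *
s=state();print(s['ee_pos'],s['ee_rot'],s['force'],s['torque'])
```

```text
[668.55375211  77.39733666 134.18047164] [1.79959508e+02 8.00127501e-02 1.65226786e+02] [-2.76882792 -1.27005649  8.0690813 ] [-0.05771738  0.66249997  0.00759589]
```

Fully seated (8 N, at the expected depth). Turn clockwise.

Request:
servo_tool([
  [255,[0,0,0],[0,0,0.05]],
  [255,[0,0,0],[0,0,0.1]],
  [255,[0,0,0],[0,0,0.12]],
  [255,[0,0,0],[0,0,0.12]],
  [255,[0,0,0],[0,0,0.12]],
  [255,[0,0,0],[0,0,0.12]],
  [255,[0,0,0],[0,0,0.12]],
  [255,[0,0,0],[0,0,0.12]],
  [255,[0,0,0],[0,0,0.12]],
  [255,[0,0,0],[0,0,0.08]],
])

```text
time_s: 68.0
ee_pos: [668.7, 77.8, 134.2]
ee_rot: [179.9, -0.0, 103.7]
force: [-2.5, 0.5, 8.0]
gripper_width: 12.1
gripper_force: 50.0
```

Run:
```python
from h import *
s=state();print(s['ee_pos'],s['ee_rot'],s['force'],s['torque'],s['gripper_width'])
```

```text
[668.70920834  77.84285379 134.20820137] [ 1.79874721e+02 -3.16116472e-02  1.03707281e+02] [-2.52403548  0.51177999  7.99600283] [0.10329681 0.64023959 0.07721608] 12.107313336037853
```

Request:
servo_tool([
  [255,[0,0,0],[0,0,0.04]],
  [255,[0,0,0],[0,0,0.04]],
  [255,[0,0,0],[0,0,0.03]],
  [255,[0,0,0],[0,0,0.03]],
  [255,[0,0,0],[0,0,0.02]],
  [255,[0,0,0],[0,0,0]],
  [255,[0,0,0],[0,0,0]],
  [255,[0,0,0],[0,0,0]],
  [255,[0,0,0],[0,0,0]],
  [255,[0,0,0],[0,0,0]],
])

```text
time_s: 69.0
ee_pos: [668.8, 77.8, 134.2]
ee_rot: [179.9, -0.0, 94.8]
force: [-1.1, 1.1, 7.7]
gripper_width: 11.5
gripper_force: 50.0
```

Run:
```python
from h import *
s=state();print(s['ee_pos'],s['ee_rot'],s['force'],s['torque'],s['gripper_width'])
```

```text
[668.81863682  77.76238935 134.21135684] [ 1.79869560e+02 -4.55698935e-02  9.47603124e+01] [-1.145537    1.05281874  7.67942384] [0.08577307 0.56690952 0.08505167] 11.463000851904965
```

Request:
servo_tool([
  [255,[0,0,0],[0,0,0.03]],
  [255,[0,0,0],[0,0,0.03]],
  [255,[0,0,0],[0,0,0.02]],
  [255,[0,0,0],[0,0,0.02]],
  [255,[0,0,0],[0,0,0]],
  [255,[0,0,0],[0,0,0]],
  [255,[0,0,0],[0,0,0]],
  [255,[0,0,0],[0,0,0]],
  [255,[0,0,0],[0,0,0]],
  [255,[0,0,0],[0,0,0]],
])

```text
time_s: 70.0
ee_pos: [668.8, 77.8, 134.2]
ee_rot: [179.9, -0.1, 89.1]
force: [-1.9, 0.3, 8.5]
gripper_width: 11.8
gripper_force: 50.0
```

Run:
```python
from h import *
s=state();print(s['ee_pos'],s['ee_rot'],s['force'],s['torque'],s['gripper_width'])
```

```text
[668.81572414  77.80988003 134.22021035] [ 1.79872585e+02 -5.64687957e-02  8.90514949e+01] [-1.93315657  0.29623882  8.51222337] [0.07714639 0.58316049 0.14557287] 11.828445020999643
```

Request:
servo_tool([
  [255,[0,0,0],[0,0,0.03]],
  [255,[0,0,0],[0,0,0.03]],
  [255,[0,0,0],[0,0,0.03]],
  [255,[0,0,0],[0,0,0]],
  [255,[0,0,0],[0,0,0]],
  [255,[0,0,0],[0,0,0]],
  [255,[0,0,0],[0,0,0]],
  [255,[0,0,0],[0,0,0]],
  [255,[0,0,0],[0,0,0]],
  [255,[0,0,0],[0,0,0]],
])

```text
time_s: 71.0
ee_pos: [668.8, 77.8, 134.2]
ee_rot: [179.9, -0.0, 84.0]
force: [-2.6, 0.1, 7.5]
gripper_width: 11.7
gripper_force: 50.1
```

Run:
```python
from h import *
s=state();print(s['ee_pos'],s['ee_rot'],s['force'],s['torque'],s['gripper_width'])
```

```text
[668.80912442  77.78986323 134.2055603 ] [ 1.79872249e+02 -3.91666723e-02  8.39932362e+01] [-2.58444288  0.0715751   7.4989276 ] [0.08212716 0.59258166 0.59996052] 11.650285649614402
```

Torque 0.6 N m: at the stop. Unwind slightly, then withdraw.

Request:
servo_tool([
  [255,[0,0,-1],[0,0,-0.04]],
  [255,[0,0,-1],[0,0,-0.04]],
  [255,[0,0,-3],[0,0,0]],
  [255,[0,0,-5],[0,0,0]],
  [255,[0,0,-6],[0,0,0]],
  [255,[0,0,-8],[0,0,0]],
  [255,[0,0,-12],[0,0,0]],
  [255,[0,0,-16],[0,0,0]],
  [255,[0,0,0],[0,0,0]],
  [255,[0,0,0],[0,0,0]],
])

```text
time_s: 72.0
ee_pos: [668.6, 77.2, 185.6]
ee_rot: [179.9, -0.0, 88.4]
force: [0.3, 0.7, -1.8]
gripper_width: 11.3
gripper_force: 50.0
```

Request:
servo_tool([
  [255,[0,0,0],[0,0,-0.13]],
  [255,[0,0,0],[0,0,-0.13]],
  [255,[0,0,0],[0,0,-0.13]],
  [255,[0,0,0],[0,0,-0.13]],
  [255,[0,0,0],[0,0,-0.13]],
  [255,[0,0,0],[0,0,-0.13]],
  [255,[0,0,0],[0,0,-0.13]],
  [255,[0,0,0],[0,0,-0.13]],
  [255,[0,0,0],[0,0,-0.1]],
  [255,[0,0,0],[0,0,0]],
])

```text
time_s: 73.0
ee_pos: [667.9, 77.2, 183.4]
ee_rot: [-179.9, -0.1, 153.8]
force: [0.3, -0.3, -1.9]
gripper_width: 11.3
gripper_force: 50.0
```

Run:
```python
from h import *
s=state();print(s['ee_pos'],s['ee_rot'],s['force'],s['torque'],s['gripper_width'])
f=grab("scene")
k,b=proj(f,[668,78,64])[0].astype(int); y0,x0=b-40,k-50; c=f['color'][y0:b+40,x0:k+50]
cv2.imwrite('pics/s3c.png',cv2.cvtColor(cv2.resize(c,None,fx=7,fy=7,interpolation=cv2.INTER_CUBIC),cv2.COLOR_RGB2BGR))
go(591.6,384,186,154.8)
```

```text
[667.9017356   77.16387835 183.39092316] [-1.79947646e+02 -7.69448697e-02  1.53750735e+02] [ 0.26421879 -0.30244023 -1.86828392] [-0.01530345  0.02080059 -0.0479298 ] 11.307751822000919
shift tool [204.6 241.   -2.5] turn z -0.02 (yaw now 153.6 ) shift after turn: [199.7 245.1]
```

View pics/s3c.png

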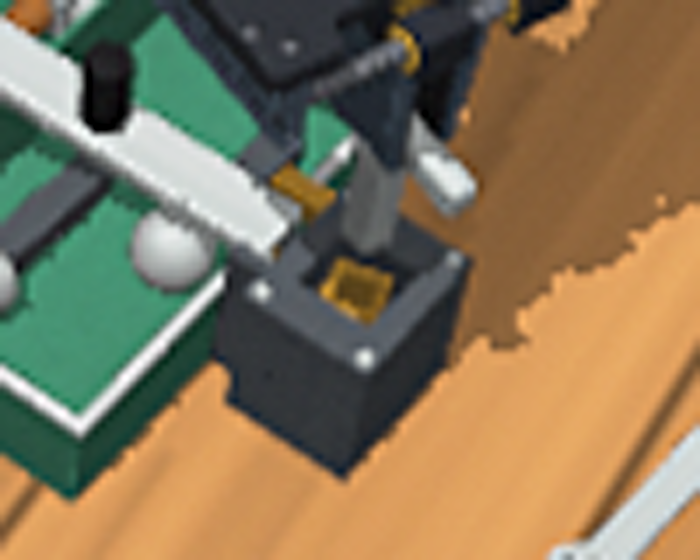

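The brass bolt shows behind the bar (305,190); the barrel is turned. Carry the key back.

Request:
servo_tool([
  [255,[0,0,-5],[0,0,-0.02]],
  [255,[25,30.6,0],[0,0,0]],
  [255,[25,30.6,0],[0,0,0]],
  [255,[25,30.6,0],[0,0,0]],
  [255,[25,30.6,0],[0,0,0]],
  [255,[25,30.6,0],[0,0,0]],
  [255,[25,30.6,0],[0,0,0]],
  [255,[25,30.6,0],[0,0,0]],
  [255,[25,30.6,0],[0,0,0]],
  [255,[0,0,0],[0,0,0]],
])

```text
time_s: 74.05
ee_pos: [589.2, 389.0, 189.1]
ee_rot: [179.9, -0.1, 155.2]
force: [0.1, -0.4, -1.7]
gripper_width: 11.5
gripper_force: 50.0
```

Request:
servo_tool([
  [255,[0,0,0],[0,0,0]],
  [255,[0,0,0],[0,0,0]],
  [255,[0,0,0],[0,0,0]],
  [255,[0,0,0],[0,0,0]],
  [255,[0,0,0],[0,0,0]],
  [255,[0,0,0],[0,0,0]],
  [255,[0,0,0],[0,0,0]],
  [255,[0,0,0],[0,0,0]],
  [255,[0,0,0],[0,0,0]],
  [255,[0,0,0],[0,0,0]],
])

```text
time_s: 75.05
ee_pos: [591.0, 383.9, 189.1]
ee_rot: [180.0, -0.0, 154.9]
force: [-0.5, -0.8, -1.8]
gripper_width: 11.5
gripper_force: 50.0
```

Run:
```python
from h import *
s=state();print(s['ee_pos'],s['ee_rot'],s['force'],s['gripper_width'])
go(591.6,384,136,154.8)
f=grab("wrist");P,u,v=pts(f)
c=np.array([591.5,383.8]); m=(np.hypot(*(P[:,:2]-c).T)<70)&(P[:,2]>140); q=P[m]
h,e=np.histogram(P[np.hypot(*(P[:,:2]-c).T)<60][:,2],range(140,200,5));print(h)
m=(P[:,2]>43)&(P[:,2]<49)&(np.hypot(P[:,0]-592,P[:,1]-382)<60); r=cv2.minAreaRect(P[m][:,:2].astype(np.float32)); print('stand',r,m.sum())
```

```text
[591.04594405 383.88274679 189.06214451] [ 1.79995688e+02 -1.21527301e-03  1.54919310e+02] [-0.52891083 -0.78180045 -1.79816717] 11.463624195069304
shift tool [-0.5  0.3 53.1] turn z 0.002 (yaw now 154.9 ) shift after turn: [-0.5  0.3]
[   0    0    0    0    0   84  188 2445  164  203  180]
stand ((591.44091796875, 383.8952941894531), (64.021240234375, 63.8987922668457), 65.02484893798828) 3208
```

Request:
servo_tool([
  [255,[-0.5,0.2,15],[0,0,0]],
  [255,[0,0,20],[0,0,0]],
  [255,[0,0,10],[0,0,0]],
  [255,[0,0,4],[0,0,0]],
  [255,[0,0,4],[0,0,0]],
  [255,[0,0,4],[0,0,0]],
  [255,[0,0,4],[0,0,0]],
  [255,[0,0,0],[0,0,0]],
  [255,[0,0,0],[0,0,0]],
  [255,[0,0,0],[0,0,0]],
])

```text
time_s: 76.1
ee_pos: [591.8, 383.9, 128.5]
ee_rot: [180.0, 0.0, 154.9]
force: [-0.7, -0.1, -1.6]
gripper_width: 11.5
gripper_force: 50.0
```

Request:
servo_tool([
  [255,[0,0,6],[0,0,0]],
  [255,[0,0,6],[0,0,0]],
  [255,[0,0,6],[0,0,0]],
  [255,[0,0,5],[0,0,0]],
  [255,[0,0,3],[0,0,0]],
  [255,[0,0,2],[0,0,0]],
  [255,[0,0,1],[0,0,0]],
  [255,[0,0,0],[0,0,0]],
  [255,[0,0,0],[0,0,0]],
  [255,[0,0,0],[0,0,0]],
])

```text
time_s: 77.1
ee_pos: [591.7, 383.9, 99.4]
ee_rot: [180.0, 0.0, 154.9]
force: [-0.6, -0.1, -2.3]
gripper_width: 11.9
gripper_force: 50.0
```

One more millimetre or so to the floor, then release and rise.

Request:
servo_tool([
  [255,[0,0,1],[0,0,0]],
  [255,[0,0,0.5],[0,0,0]],
  [255,[0,0,0],[0,0,0]],
  [255,[0,0,0],[0,0,0]],
  [150,[0,0,0],[0,0,0]],
  [150,[0,0,0],[0,0,0]],
  [150,[0,0,0],[0,0,0]],
  [150,[0,0,0],[0,0,0]],
  [150,[0,0,0],[0,0,0]],
  [150,[0,0,0],[0,0,0]],
])

```text
time_s: 78.1
ee_pos: [591.6, 383.8, 97.4]
ee_rot: [-180.0, -0.0, 154.9]
force: [0.3, 0.1, -0.0]
gripper_width: 37.3
gripper_force: 0.0
```

Request:
servo_tool([
  [150,[0,0,-15],[0,0,0]],
  [150,[0,0,-30],[0,0,0]],
  [150,[0,0,-40],[0,0,0]],
  [150,[-30,0,-20],[0,0,0]],
  [150,[-30,0,0],[0,0,0]],
  [150,[0,0,0],[0,0,0]],
  [150,[0,0,0],[0,0,0]],
  [150,[0,0,0],[0,0,0]],
  [150,[0,0,0],[0,0,0]],
  [150,[0,0,0],[0,0,0]],
])

```text
time_s: 79.1
ee_pos: [645.2, 358.9, 202.6]
ee_rot: [-180.0, -0.0, 155.0]
force: [-0.4, -0.4, 0.2]
gripper_width: 37.4
gripper_force: 0.0
```

Run:
```python
from h import *
s=state();print(s['time_s'],s['ee_pos'],s['force'])
f=grab("wrist"); P,u,v=pts(f)
m=(P[:,2]>80)&(P[:,2]<100)&(np.hypot(P[:,0]-592,P[:,1]-384)<60); q=P[m]; r=cv2.minAreaRect(q[:,:2].astype(np.float32)); print('handle',r,m.sum(),np.percentile(q[:,2],[5,50,95]))
f=grab("scene"); save(f,"s4.png")
for c in("scene","side"):
    f=grab(c)
    for t in("stake_a","hammer_a"):
        for o in obj(f,t): print(c,t,*o[:4])
```

```text
79.1 [645.17231717 358.90223827 202.56476464] [-0.39145893 -0.43775703  0.2103783 ]
handle ((592.93994140625, 384.9278259277344), (11.371820449829102, 83.99711608886719), 64.66212463378906) 1515 [84.87386266 86.6118479  87.98157985]
scene stake_a 0.77 [290. 214.] [538.3  61.9] -98.6
scene stake_a 0.55 [313. 215.] [593.9 114.6] -98.3
scene hammer_a 0.9 [259. 196.] [423.5  62.4] -97.6
scene hammer_a 0.57 [281. 195.] [479.8 148.1] 84.4
side stake_a 0.64 [246. 260.] [590.8 126.3] -95.8
side stake_a 0.56 [274. 254.] [526.8  64.1] 95.5
side hammer_a 0.93 [294. 272.] [475.1 140.6] 82.1
side hammer_a 0.67 [273. 252.] [529.6  33.7] -97.4
side hammer_a 0.62 [316. 273.] [418.8  63.6] -96.1
```

View pics/s4.png

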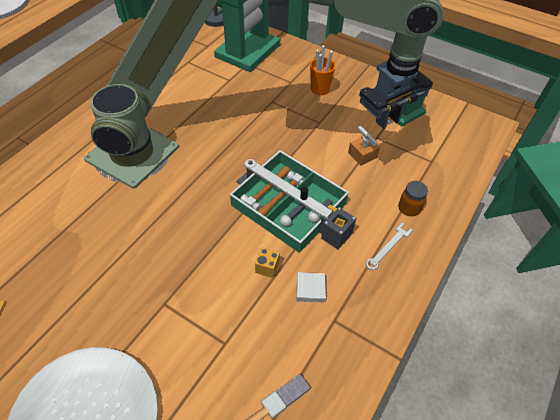

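Everything is in place: tools in bins (~(285,195)), bar shut and bolted, key standing in its stand (365,140), same height as before (87 mm top), and no stray tools on the bench.

```bash
python3 -c "
from workcell import ticket
print(ticket.job_done())"
```

```text
the job is handed in; nothing more can be done
None
```

I've handed the job in: both hammers are in the front bin and both stakes in the rear bin, the keeper bar is shut with the bolt thrown behind it, and the T-key is back in its stand, upright and fully down.

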